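# Sort three clay pots back onto their own saucers

## Task

The three empty clay pots stand on one another's saucers: move them so that each stands upright in the middle of the saucer of its own shape (round, square, oblong), the square and the oblong pot turned to line up with their saucers' sides. Use the round cork mat as the parking place on the way and leave it empty at the end; never stand a pot on the bare bench. Clay chips, so set every pot down gently without dropping it or knocking it over, and leave the beaker, the measuring cylinder and the trowel where they are.

Things in the scene. Friction and masses are not known exactly. Their poses are not given: they have to be found in the camera images.
- pot_round: Round terracotta pot, lip 60 mm across, foot 44 mm across; open-topped, walls 4 mm, 70 mm tall with an upright lip band over its top 20 mm (grip it there) and a body tapering below; about 0.08 to 0.18 kg, loose. Origin at the centre of its underside, z up. Turns about z do not matter.
- pot_square: Square terracotta pot, lip 56 x 56 mm, foot 42 x 42 mm; open-topped, walls 4 mm, 70 mm tall with an upright lip band over its top 20 mm (grip it there) and a body tapering below; about 0.08 to 0.18 kg, loose. Origin at the centre of its underside, z up. x and y are along its sides.
- pot_oblong: Oblong terracotta pot, lip 86 mm along x by 46 mm along y, foot 72 x 32 mm; open-topped, walls 4 mm, 70 mm tall with an upright lip band over its top 20 mm (grip it there) and a body tapering below; about 0.08 to 0.18 kg, loose. Origin at the centre of its underside, z up. x is along its long sides: grip it across y.
- saucer_round: Round dark plastic saucer fixed to the bench: flat inner floor 6 mm above the bench, low rim 4 mm thick whose top is 12 mm above the bench. Origin at the centre of its underside (bench level), z up. Outer diameter 112 mm at the rim, inner floor 98 mm across. At the start some other pot stands on it.
- saucer_square: Square dark plastic saucer fixed to the bench: flat inner floor 6 mm above the bench, low rim 4 mm thick whose top is 12 mm above the bench. Origin at the centre of its underside (bench level), z up. Outer 108 x 108 mm, inner 100 x 100 mm; x and y are along its sides. At the start some other pot stands on it.
- saucer_oblong: Oblong dark plastic saucer fixed to the bench: flat inner floor 6 mm above the bench, low rim 4 mm thick whose top is 12 mm above the bench. Origin at the centre of its underside (bench level), z up. Outer 124 mm along x by 86 mm along y, inner 116 x 78 mm. At the start some other pot stands on it.
- cork_mat: Flat round cork mat, 120 mm in diameter, 12 mm thick, fixed to the bench, empty at the start: the parking place. Origin at the centre of its underside (bench level), z up.
- beaker: Bystander: empty glass beaker, 80 mm across the rim, 110 mm tall, loose, standing among the saucers. Origin at the centre of its underside.
- cylinder: Bystander: slim measuring cylinder of clear glass, 36 mm across the mouth, on a green glass foot 64 mm across; 150 mm tall, loose, standing beyond the saucers. Origin at the centre of its underside.
- trowel: Bystander: hand trowel with wooden handle and steel blade, 280 mm long, 55 mm wide, 22 mm tall, lying loose beyond the saucers. Origin underneath, near its middle; x points along it to the blade.
There are look-alikes about, which are no part of the job. Leave any yellow look-alike of the pot_oblong alone. Leave any yellow look-alike of the pot_round alone.

How it is judged:
By the outcome, as a careful person would: the job done as asked, in the order asked, and still so for the second after the job is handed in, with the robot touching nothing.
It also fails if it takes over 106 s, if anything falls off the work surface, if the arm or the gripper's body presses on something with over 40 N, if the wrist force passes 120 N, or if a joint passes its speed limit or range.

## Robot

A 6-joint arm with a two-finger parallel gripper is mounted at the origin on the work surface. World frame = base frame: x ahead of the robot, y to its left, z up, the work surface at z = 0. Lengths are in m, angles in rad, forces in N, time in s.
With the tool pointing down it reaches from about 0.25 to 0.725 m from the base axis. Payload 4 kg.
Tool frame: the origin (TCP) lies at the very end of the fingers, on their centre line; the grasp point (between the pads) lies 19 mm behind it; x points along the fingers, y is the direction in which the jaws open and shut, and the axes are right-handed (so a half turn about x gives the same grasp; the last joint's range is limited). The gripper opens to 85 mm and grips with 20 to 120 N. Pads are 22 mm wide; open, the fingers measure 114 mm over their backs; the gripper's body (76 mm by 85 mm) begins 54 mm behind the grasp point. The pads swing forward as they close: fully open they stand 13 mm farther back than shut.
Start: joints at [1.279, 0.241, 0.005, 1.335, 0, 1.571], TCP at [0.144, 0.479, 0.231] pointing down, gripper open.
Joint ranges: [-2.72, 2.72], [-1.05, 1.87], [-1.09, 1.28], [-1.99, 2.15], [-1.42, 1.44], [-3.14, 3.14]. Speed limits (rad/s): [2.79, 2.79, 3.14, 3.14, 3.14, 3.14].

## Interface

Orientations are given as a unit quaternion [x, y, z, w].
In Python, from workcell import get_obs, camera, job_done gives the robot as it stands. The module is installed in compiled form; this text tells all that it offers.
- The arm moves only by the tool arm_command, never from a script. Its argument "motion" is a list of rows, each an object of numbers: "x", "y", "z": the shift along the tool's x, y, z in m; "roll": the turn about the tool's x in rad; "fingers": the opening, from 0 (shut) to 1 (fully open). A call has 1 to 20 rows; each row shifts and turns the pose as measured when the row begins, along the tool's axes as they then stand; what a row does not reach is not made up. A row lasts 1/12 s, in which the tool goes at most 41.7 mm and 7.16 degrees, less where a joint would pass 70% of its speed; a pose out of reach is approached as far as the arm can. A call is refused whole if a number of a shift passes 0.0417 or a number of a turn 0.125, either way. A call with a gripper value outside its range is refused whole. The fingers move at their own pace and stop on an object; the grip force is fixed at half the most. Time passes only in rows, so rows that do not move let the fingers close. It gives the time, the measured TCP pose, the force and the opening at its end, in the units of the state.
- get_obs(): the state, without advancing time (a new reading comes with each control period).
- camera(name): name is "scene" or "top" or "wrist"; returns a dict with "frame" (420x560x3 uint8, red, green, blue), "intrinsics" (3x3 intrinsics, pixels), "k1" (the pictures are not rectified: a ray, as slopes to the right and down, at radius r is drawn at 1 + k1 r^2 times it, then the intrinsics apply), "rvec" (rotation vector, rad) and "tvec" (3), from world to camera coordinates, as OpenCV has them. Camera axes: x right, y down, z forward; pixel columns grow to the right and rows downward; lengths in m; the calibration is good to about 2 mm. A picture is of the moment at which its call begins. There is no depth.
- job_done(): hands the job in, once; it reports no verdict.
The state is a dict: "clock": time; "joint_pos": joint angles; "joint_vel": joint speeds; "tau": joint torques, N m; "eef_pos": TCP position; "tool_rot": TCP orientation; "ft_force": force on the tool from outside, world axes, zero at the start; "ft_torque": the same for the moment, N m; "grip_width": finger opening in m.
Only numpy, scipy, OpenCV 4.12 (cv2) and the standard library are available. Lean on these libraries where they do the work, as an engineer would, in place of code of your own. Each camera call takes 0.05 s, during which the arm holds its last target.

## Working session

There is one attempt and no reset: what is moved stays moved. The work goes in short steps, Python scripts to look and compute and a tool call to move; the robot and the scene stay as the last step left them, time stands still between calls to the robot, and variables do not carry over. Pictures are saved under pics/ and viewed, and the job is handed in when it is done.

Besides the shell and the picture viewer there is one more tool, called after "Emit:" as a command line: name --argument value ..., lists and objects as JSON in quotes. arm_command: Moves the arm, as the interface text tells. Its arguments: {"type":"object","properties":{"motion":{"type":"array","items":{"type":"object","properties":{"x":{"type":"number"},"y":{"type":"number"},"z":{"type":"number"},"roll":{"type":"number"},"fingers":{"type":"number"}}}}},"required":["motion"]}

```bash
mkdir -p pics; cat > h.py <<'E'
import numpy as np, cv2
from workcell import get_obs, camera, job_done
def snap(n,fn):
    c=camera(n); cv2.imwrite('pics/'+fn+'.png',c['frame'][:,:,::-1]); np.save('pics/'+fn+'.npy',c,allow_pickle=True); return c
def load(fn): return np.load('pics/'+fn+'.npy',allow_pickle=True).item()
def ray(c,u,v):
    K=np.array(c['intrinsics']);d=np.array([c['k1'],0,0,0,0],float)
    p=cv2.undistortPoints(np.array([[[u,v]]],float),K,d)[0,0]
    R=cv2.Rodrigues(np.array(c['rvec'],float))[0];t=np.array(c['tvec'],float).ravel()
    return -R.T@t, R.T@np.array([p[0],p[1],1])
def at(c,u,v,z):
    o,d=ray(c,u,v); return o+d*(z-o[2])/d[2]
def proj(c,P):
    return cv2.projectPoints(np.array(P,float).reshape(-1,1,3),np.array(c['rvec'],float),np.array(c['tvec'],float),np.array(c['intrinsics']),np.array([c['k1'],0,0,0,0],float))[0].reshape(-1,2)
E
python3 - <<'E'
from h import *
print(get_obs())
for n in ['scene','top','wrist']:
    c=snap(n,n+'0'); print(n,c['intrinsics'],c['k1'],ray(c,280,210))
E
```

```text
{'clock': 0.0, 'joint_pos': array([1.27899904e+00, 2.41403478e-01, 3.70894401e-03, 1.33518169e+00,
       8.72422272e-06, 1.57076561e+00]), 'joint_vel': array([-0.00054239, -0.00010245,  0.00256443,  0.00045111,  0.00050065,
       -0.0014362 ]), 'tau': array([ 1.40953271e-04, -3.72320616e+01,  2.52407169e+01,  1.68606872e-02,
        3.51447102e-05,  6.95002626e-06]), 'eef_pos': array([0.14365254, 0.47825928, 0.23041186]), 'tool_rot': array([ 0.10206241,  0.69970541, -0.1035166 ,  0.69948547]), 'ft_force': array([-0.64880693,  0.56980603, -0.36197814]), 'ft_torque': array([-0.0388479 , -0.01189154, -0.03335293]), 'grip_width': 0.08536725787456863}
scene [[478.08605302   0.         276.16682957]
 [  0.         478.08605302 208.73607735]
 [  0.           0.           1.        ]] -0.16807216188288368 (array([ 1.34599257, -0.22140944,  0.83432257]), array([-0.69009234,  0.23781226, -0.68358553]))
top [[399.15818248   0.         282.00478842]
 [  0.         399.15818248 208.37263393]
 [  0.           0.           1.        ]] -0.03053330588012134 (array([0.30525137, 0.03424668, 1.15991857]), array([ 0.18672648,  0.00351362, -0.98242696]))
wrist [[314.27713566   0.         288.55113163]
 [  0.         314.27713566 205.04479854]
 [  0.           0.           1.        ]] -0.06006093953200401 (array([0.06486426, 0.50308024, 0.37252881]), array([ 0.31297046, -0.1242807 , -0.94212146]))
```

View pics/scene0.png

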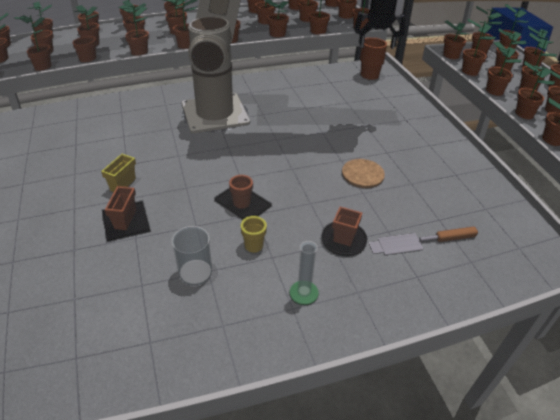

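View pics/top0.png

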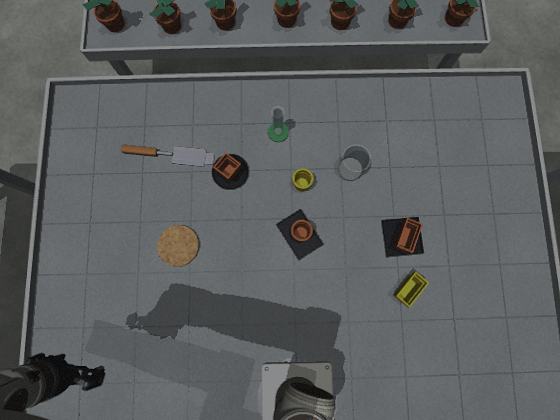

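View pics/wrist0.png

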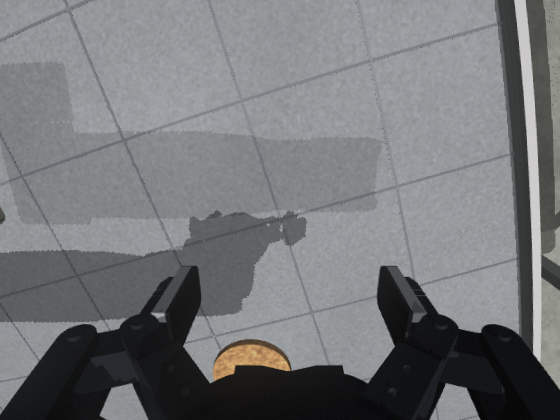

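The top view shows a terracotta square pot at (229,166) on the round saucer (230,171), the round pot at (301,231), and the oblong pot at (408,235). The yellow look-alikes, which I leave alone, are at (303,180) and (411,289). The mat is at (178,245), the beaker at (355,162), the cylinder at (278,125) and the trowel at (170,154).

```bash
python3 - <<'E'
from h import *
im=cv2.imread('pics/top0.png')
def crop(u,v,w=30): return cv2.resize(im[v-w:v+w,u-w:u+w],(400,400),interpolation=cv2.INTER_CUBIC)
a=np.hstack([crop(300,234),crop(404,238)]); cv2.imwrite('pics/c1.png',a)
a=np.hstack([crop(230,170),crop(178,245)]); cv2.imwrite('pics/c2.png',a)
E
```

```text
(no output)
```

View pics/c1.png

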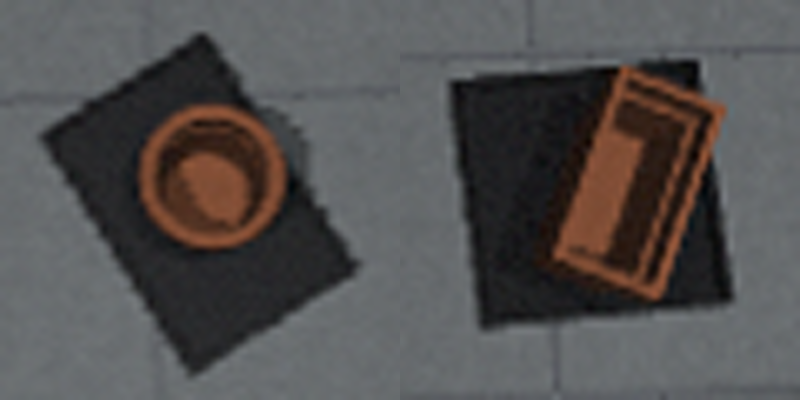

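View pics/c2.png

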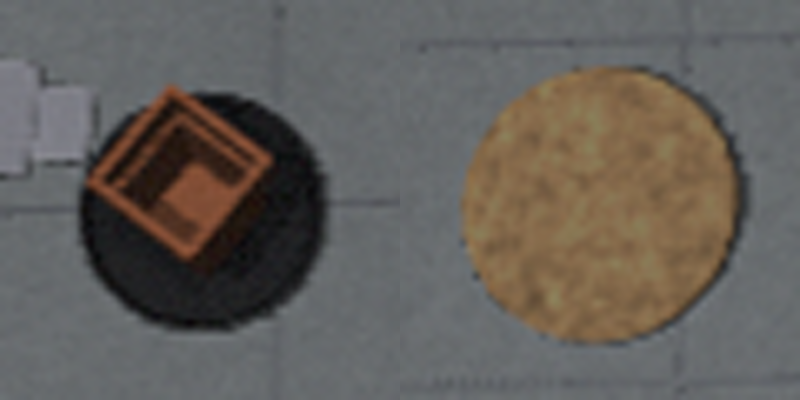

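```bash
cat > m.py <<'E'
from h import *
from scipy.optimize import least_squares
def rect(c,pts,z,lx,ly):
    W=np.array([at(c,u,v,z) for u,v in pts])[:,:2]; best=None
    for k in range(4):
        M=np.array([[1,1],[1,-1],[-1,-1],[-1,1]])*[lx/2,ly/2]
        M=np.roll(M,k,0)
        for MM in (M,M[::-1]):
          f=lambda p:(MM@np.array([[np.cos(p[2]),np.sin(p[2])],[-np.sin(p[2]),np.cos(p[2])]])+p[:2]-W).ravel()
          for a in (0,1,2,-1):
            r=least_squares(f,[*W.mean(0),a])
            if best is None or r.cost<best.cost: best=r
    p=best.x; s=[np.linalg.norm(W[i]-W[(i+1)%4]) for i in range(4)]
    return np.round([p[0],p[1],(np.degrees(p[2])+90)%180-90],4),'res mm',np.round(np.abs(best.fun).max()*1e3,1),'sides',np.round(s,3)
E
python3 - <<'E'
from m import *
c=load('top0')
def mp(u,v): return lambda P:[((x+.5)/(20/3)-.5+u-30,(y+.5)/(20/3)-.5+v-30) for x,y in P]
a=mp(300,234);b=mp(404,238);d=mp(230,170);e=mp(178,245)
print('s_obl',*rect(c,a([(203,33),(357,267),(193,375),(42,135)]),.012,.124,.086))
print('s_sq',*rect(c,b([(50,80),(297,60),(333,298),(83,328)]),.012,.108,.108))
print('p_obl',*rect(c,b([(225,66),(325,104),(258,299),(152,257)]),.076,.086,.046))
print('p_sq',*rect(c,d([(170,87),(273,158),(195,263),(88,183)]),.076,.056,.056))
def circ(P,z):
    W=np.array([at(c,u,v,z)[:2] for u,v in P]); return np.round([(W[0]+W[1])/2,(W[2]+W[3])/2],4).tolist(),np.linalg.norm(W[0]-W[1]),np.linalg.norm(W[2]-W[3])
print('p_rd',circ(a([(139,176),(288,176),(213,103),(213,250)]),.076))
print('s_rd',circ(d([(80,211),(327,211),(203,91),(203,330)]),.012))
print('mat',circ(e([(62,205),(340,205),(201,66),(201,343)]),.012))
for n,u,v,z in [('beaker rim',355,157,.11),('beaker base',350,171,0),('cyl',278,131,0),('cyltop',279,112,.15),('yel rd',303,179,.07),('yel obl',411,289,.07),('trowel tip',212,158,.01)]: print(n,np.round(at(c,u,v,z),3))
E
```

```text
s_obl [ 4.52100e-01 -1.61000e-02  3.11774e+01] res mm 1.6 sides [0.122 0.085 0.123 0.084]
s_sq [ 0.4383 -0.3139  3.9835] res mm 2.0 sides [0.11  0.105 0.11  0.108]
p_obl [  0.4344  -0.3151 -23.9374] res mm 1.2 sides [0.044 0.087 0.046 0.086]
p_sq [ 0.643   0.1859 52.3365] res mm 1.3 sides [0.055 0.056 0.058 0.054]
p_rd ([[0.4543, -0.0198], [0.4542, -0.0196]], np.float64(0.06118655133231247), np.float64(0.06086263579763594))
s_rd ([[0.6447, 0.1849], [0.6454, 0.1851]], np.float64(0.1108316431538596), np.float64(0.11121363455076085))
mat ([[0.4264, 0.3358], [0.4272, 0.3358]], np.float64(0.12096482826752615), np.float64(0.12024935112433213))
beaker rim [ 0.648 -0.171  0.11 ]
beaker base [ 0.641 -0.175  0.   ]
cyl [0.773 0.039 0.   ]
cyltop [0.767 0.035 0.15 ]
yel rd [ 0.6   -0.029  0.07 ]
yel obl [ 0.288 -0.309  0.07 ]
trowel tip [0.688 0.24  0.01 ]
```

```bash
cat > p.py <<'E'
from h import *
from scipy.spatial.transform import Rotation as Ro
def state():
    o=get_obs();R=Ro.from_quat(o['tool_rot']).as_matrix();y=R[:,1]
    yaw=np.degrees(np.arctan2(y[1],y[0]))
    print('t %.2f'%o['clock'],'pos',np.round(o['eef_pos'],4),'jaw yaw %.2f'%yaw,'tilt %.2f'%np.degrees(np.arccos(-R[2,0])),'F',np.round(o['ft_force'],1),'w %.4f'%o['grip_width'],'j1 %.2f j6 %.2f'%(o['joint_pos'][0],o['joint_pos'][5]))
    return o,R,yaw
def plan(x=None,y=None,z=None,yaw=None,mod=180,N=None,v=.038,w=.12):
    o,R,cy=state();p=o['eef_pos']
    t=np.array([p[0] if x is None else x,p[1] if y is None else y,p[2] if z is None else z])
    dy=0 if yaw is None else (yaw-cy+mod/2)%mod-mod/2
    dy=np.radians(dy);d=t-p
    if N is None: N=int(np.ceil(max(np.linalg.norm(d)/v,abs(dy)/w,1)))
    phi=-dy/N  # roll about down axis
    S=np.zeros((3,3))
    for k in range(N): S+=R@Ro.from_rotvec([k*phi,0,0]).as_matrix()
    b=np.linalg.solve(S,d)
    print('N',N,'row x %.4f y %.4f z %.4f roll %.4f'%(*b,phi),'| total tool',np.round(b*N,4),'yaw deg %.1f'%np.degrees(dy))
E
python3 - <<'E'
from p import *
plan(.454,-.0197,.18)
plan(.434,-.315,.18,66.06)
plan(.643,.186,.18,52.3,90)
# overlay check in scene
c=load('scene0');im=cv2.imread('pics/scene0.png')
def dr(x,y,a,lx,ly,z,col):
    a=np.radians(a);M=np.array([[1,1],[1,-1],[-1,-1],[-1,1]])*[lx/2,ly/2]@np.array([[np.cos(a),np.sin(a)],[-np.sin(a),np.cos(a)]])+[x,y]
    P=proj(c,np.c_[M,np.full(4,z)]);cv2.polylines(big,[((P+.5)*3-.5-np.array(off)*3).astype(int)],True,col,1)
off=(90,140);big=cv2.resize(im[140:340,90:350],None,fx=3,fy=3,interpolation=cv2.INTER_CUBIC)
off=(90,140)
dr(.4521,-.0161,31.18,.124,.086,.012,(0,255,0));dr(.4383,-.3139,3.98,.108,.108,.012,(0,255,0));dr(.4344,-.3151,-23.94,.086,.046,.076,(255,255,0))
t=np.linspace(0,6.28,40)
P=proj(c,np.c_[.4543+.03*np.cos(t),-.0197+.03*np.sin(t),0*t+.076]);cv2.polylines(big,[((P+.5)*3-.5-np.array(off)*3).astype(int)],True,(255,255,0),1)
b1=big
off=(310,140);big=cv2.resize(im[140:270,310:410],None,fx=3,fy=3,interpolation=cv2.INTER_CUBIC)
dr(.643,.1859,52.3,.056,.056,.076,(255,255,0))
for (x,y,r) in [(.645,.185,.056),(.4268,.3358,.06)]:
    P=proj(c,np.c_[x+r*np.cos(t),y+r*np.sin(t),0*t+.012]);cv2.polylines(big,[((P+.5)*3-.5-np.array(off)*3).astype(int)],True,(0,255,0),1)
cv2.imwrite('pics/o1.png',b1);cv2.imwrite('pics/o2.png',big)
E
```

```text
t 0.15 pos [0.1437 0.4784 0.2306] jaw yaw 73.28 tilt 0.09 F [-0.2  0.2  0.9] w 0.0851 j1 1.28 j6 1.57
N 16 row x 0.0032 y -0.0242 z 0.0275 roll -0.0000 | total tool [ 0.0512 -0.3877  0.4405] yaw deg 0.0
t 0.15 pos [0.1437 0.4784 0.2306] jaw yaw 73.28 tilt 0.09 F [-0.2  0.2  0.9] w 0.0851 j1 1.28 j6 1.57
N 23 row x 0.0022 y -0.0280 z 0.0238 roll 0.0055 | total tool [ 0.0517 -0.645   0.5465] yaw deg -7.2
t 0.15 pos [0.1437 0.4784 0.2306] jaw yaw 73.28 tilt 0.09 F [-0.2  0.2  0.9] w 0.0851 j1 1.28 j6 1.57
N 16 row x 0.0032 y -0.0024 z 0.0363 roll 0.0229 | total tool [ 0.0508 -0.0385  0.5806] yaw deg -21.0
```

View pics/o1.png

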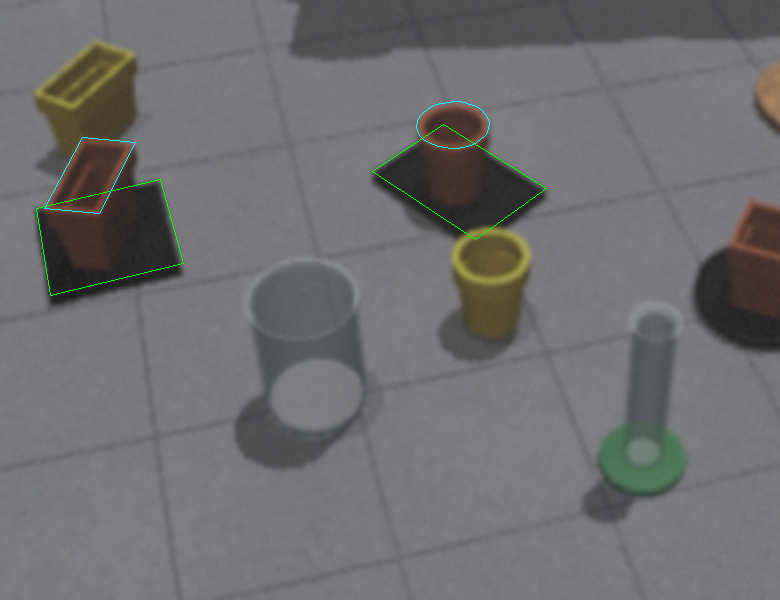

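View pics/o2.png

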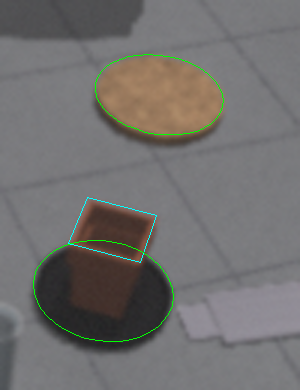

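The overlays from the top-view fit land on the pots, saucers and mat in the scene view, within about 2 mm. What could be mistaken for my targets:
- **Round:** terracotta (301,231), which I choose, or yellow (303,180).
- **Oblong:** terracotta (408,235), which I choose, or yellow (411,289).
- **Square:** only (229,166).

The order is round to mat, oblong home, square home, then round home.

Emit:
arm_command --motion '[{"x": 0.003,"y": -0.0242,"z": 0.0275,"fingers": 1},{"x": 0.003,"y": -0.0242,"z": 0.0275},{"x": 0.003,"y": -0.0242,"z": 0.0275},{"x": 0.003,"y": -0.0242,"z": 0.0275},{"x": 0.003,"y": -0.0242,"z": 0.0275},{"x": 0.003,"y": -0.0242,"z": 0.0275},{"x": 0.003,"y": -0.0242,"z": 0.0275},{"x": 0.003,"y": -0.0242,"z": 0.0275},{"x": 0.003,"y": -0.0242,"z": 0.0275},{"x": 0.003,"y": -0.0242,"z": 0.0275},{"x": 0.003,"y": -0.0242,"z": 0.0275},{"x": 0.003,"y": -0.0242,"z": 0.0275},{"x": 0.003,"y": -0.0242,"z": 0.0275},{"x": 0.003,"y": -0.0242,"z": 0.0275},{"x": 0.003,"y": -0.0242,"z": 0.0275},{"x": 0.003,"y": -0.0242,"z": 0.0275},{}]'

```text
schema error: expected keys x, y, z, roll, fingers
```

```bash
python3 - <<'E'
from p import *
plan(.454,-.0197,.18)
c=snap('wrist','w1')
t=np.linspace(0,6.28,60)
im=cv2.imread('pics/w1.png')
P=proj(c,np.c_[.4543+.03*np.cos(t),-.0197+.03*np.sin(t),0*t+.076]);cv2.polylines(im,[P.astype(int)],True,(255,255,0),1)
cv2.imwrite('pics/w1o.png',im)
E
```

```text
t 0.15 pos [0.1437 0.4784 0.2306] jaw yaw 73.28 tilt 0.09 F [-0.2  0.2  0.9] w 0.0851 j1 1.28 j6 1.57
N 16 row x 0.0032 y -0.0242 z 0.0275 roll -0.0000 | total tool [ 0.0512 -0.3877  0.4405] yaw deg 0.0
```

View pics/w1o.png

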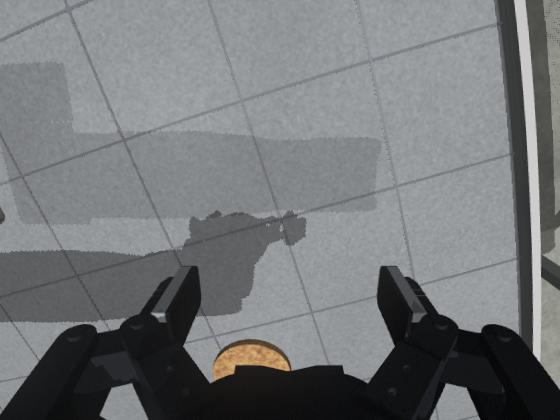

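All five keys are needed in every row.

Emit:
arm_command --motion '[{"x": 0.003,"y": -0.0242,"z": 0.0275,"roll": 0,"fingers": 1},{"x": 0.003,"y": -0.0242,"z": 0.0275,"roll": 0,"fingers": 1},{"x": 0.003,"y": -0.0242,"z": 0.0275,"roll": 0,"fingers": 1},{"x": 0.003,"y": -0.0242,"z": 0.0275,"roll": 0,"fingers": 1},{"x": 0.003,"y": -0.0242,"z": 0.0275,"roll": 0,"fingers": 1},{"x": 0.003,"y": -0.0242,"z": 0.0275,"roll": 0,"fingers": 1},{"x": 0.003,"y": -0.0242,"z": 0.0275,"roll": 0,"fingers": 1},{"x": 0.003,"y": -0.0242,"z": 0.0275,"roll": 0,"fingers": 1},{"x": 0.003,"y": -0.0242,"z": 0.0275,"roll": 0,"fingers": 1},{"x": 0.003,"y": -0.0242,"z": 0.0275,"roll": 0,"fingers": 1},{"x": 0.003,"y": -0.0242,"z": 0.0275,"roll": 0,"fingers": 1},{"x": 0.003,"y": -0.0242,"z": 0.0275,"roll": 0,"fingers": 1},{"x": 0.003,"y": -0.0242,"z": 0.0275,"roll": 0,"fingers": 1},{"x": 0.003,"y": -0.0242,"z": 0.0275,"roll": 0,"fingers": 1},{"x": 0.003,"y": -0.0242,"z": 0.0275,"roll": 0,"fingers": 1},{"x": 0.003,"y": -0.0242,"z": 0.0275,"roll": 0,"fingers": 1},{"x": 0,"y": 0,"z": 0,"roll": 0,"fingers": 1}]'

```text
clock: 1.62
eef_pos: [0.4678, -0.0384, 0.1778]
tool_rot: [0.1, 0.699, -0.099, 0.702]
ft_force: [0.8, 1.0, 0.5]
grip_width: 0.0851
```

```bash
python3 - <<'E'
from p import *
plan(.454,-.0197,.18)
c=snap('wrist','w1')
t=np.linspace(0,6.28,60)
im=cv2.imread('pics/w1.png')
P=proj(c,np.c_[.4543+.03*np.cos(t),-.0197+.03*np.sin(t),0*t+.076]);cv2.polylines(im,[P.astype(int)],True,(255,255,0),1)
cv2.imwrite('pics/w1o.png',im)
E
```

```text
t 1.62 pos [ 0.4678 -0.0384  0.1778] jaw yaw 73.84 tilt 0.25 F [0.8 1.  0.5] w 0.0851 j1 -0.08 j6 0.20
N 1 row x -0.0022 y 0.0141 z -0.0185 roll -0.0000 | total tool [-0.0022  0.0141 -0.0185] yaw deg 0.0
```

View pics/w1o.png

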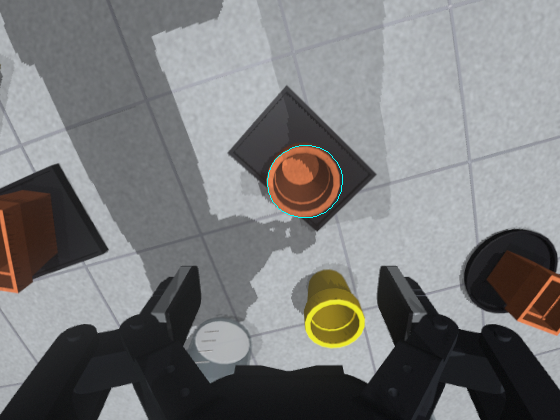

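The overlay ring sits on the terracotta round pot's lip at (305,181) within about 1 px. The move overshot by about 23 mm, so I correct that and then descend.

Emit:
arm_command --motion '[{"x": 0,"y": 0.007,"z": -0.0092,"roll": 0,"fingers": 1},{"x": 0,"y": 0.007,"z": -0.0092,"roll": 0,"fingers": 1},{"x": 0,"y": 0,"z": 0,"roll": 0,"fingers": 1},{"x": 0.02,"y": 0,"z": 0,"roll": 0,"fingers": 1},{"x": 0.02,"y": 0,"z": 0,"roll": 0,"fingers": 1},{"x": 0.02,"y": 0,"z": 0,"roll": 0,"fingers": 1},{"x": 0,"y": 0,"z": 0,"roll": 0,"fingers": 1}]'

```text
clock: 2.25
eef_pos: [0.4468, -0.0081, 0.1182]
tool_rot: [0.097, 0.699, -0.093, 0.702]
ft_force: [-0.7, -0.4, -0.1]
grip_width: 0.0851
```

```bash
python3 - <<'E'
from p import *
plan(.4543,-.0197,.044)
E
```

```text
t 2.25 pos [ 0.4468 -0.0081  0.1182] jaw yaw 74.56 tilt 0.34 F [-0.7 -0.4 -0.1] w 0.0851 j1 -0.02 j6 0.25
N 2 row x 0.0371 y -0.0048 z 0.0050 roll -0.0000 | total tool [ 0.0742 -0.0096  0.0101] yaw deg 0.0
```

Emit:
arm_command --motion '[{"x": 0,"y": -0.0048,"z": 0.005,"roll": 0,"fingers": 1},{"x": 0,"y": -0.0048,"z": 0.005,"roll": 0,"fingers": 1},{"x": 0,"y": 0,"z": 0,"roll": 0,"fingers": 1},{"x": 0,"y": 0,"z": 0,"roll": 0,"fingers": 1}]'

```text
clock: 2.58
eef_pos: [0.4543, -0.0177, 0.1214]
tool_rot: [0.094, 0.699, -0.091, 0.703]
ft_force: [0.0, 0.2, -0.7]
grip_width: 0.0853
```

```bash
python3 - <<'E'
from p import *
plan(.4543,-.0197,.044)
E
```

```text
t 2.58 pos [ 0.4543 -0.0177  0.1214] jaw yaw 74.98 tilt 0.45 F [ 0.   0.2 -0.7] w 0.0853 j1 -0.04 j6 0.22
N 3 row x 0.0258 y -0.0008 z 0.0000 roll -0.0000 | total tool [ 0.0773 -0.0024  0.0001] yaw deg 0.0
```

Emit:
arm_command --motion '[{"x": 0.013,"y": -0.001,"z": 0,"roll": 0,"fingers": 1},{"x": 0.013,"y": -0.001,"z": 0,"roll": 0,"fingers": 1},{"x": 0.013,"y": 0,"z": 0,"roll": 0,"fingers": 1},{"x": 0.013,"y": 0,"z": 0,"roll": 0,"fingers": 1},{"x": 0.013,"y": 0,"z": 0,"roll": 0,"fingers": 1},{"x": 0.01,"y": 0,"z": 0,"roll": 0,"fingers": 1},{"x": 0,"y": 0,"z": 0,"roll": 0,"fingers": 1},{"x": 0,"y": 0,"z": 0,"roll": 0,"fingers": 1}]'

```text
clock: 3.25
eef_pos: [0.4639, -0.0211, 0.0524]
tool_rot: [0.096, 0.692, -0.091, 0.71]
ft_force: [-0.2, -1.0, 0.3]
grip_width: 0.0853
```

```bash
python3 - <<'E'
from p import *
plan(.4543,-.0197,.044)
snap('wrist','w2')
E
```

```text
t 3.25 pos [ 0.4639 -0.0211  0.0524] jaw yaw 74.81 tilt 1.51 F [-0.2 -1.   0.3] w 0.0853 j1 -0.05 j6 0.22
N 1 row x 0.0082 y -0.0012 z -0.0098 roll -0.0000 | total tool [ 0.0082 -0.0012 -0.0098] yaw deg 0.0
```

View pics/w2.png

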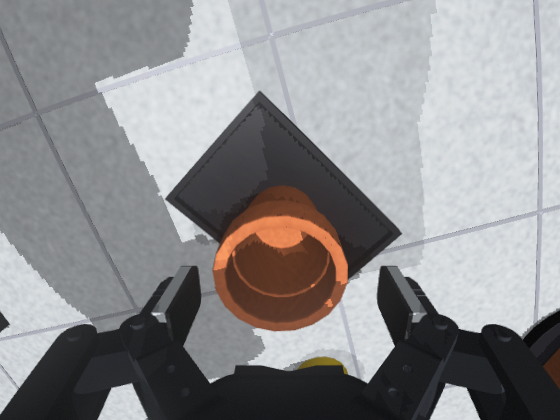

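Emit:
arm_command --motion '[{"x": 0.004,"y": -0.0006,"z": -0.005,"roll": 0,"fingers": 1},{"x": 0.004,"y": -0.0006,"z": -0.005,"roll": 0,"fingers": 1},{"x": 0,"y": 0,"z": 0,"roll": 0,"fingers": 1},{"x": 0,"y": 0,"z": 0,"roll": 0,"fingers": 1}]'

```text
clock: 3.63
eef_pos: [0.4553, -0.0197, 0.0463]
tool_rot: [0.096, 0.69, -0.091, 0.712]
ft_force: [0.5, 0.2, -0.6]
grip_width: 0.0856
```

```bash
python3 - <<'E'
from p import *
plan(.4543,-.0197,.044)
E
```

```text
t 3.63 pos [ 0.4553 -0.0197  0.0463] jaw yaw 74.79 tilt 1.81 F [ 0.5  0.2 -0.6] w 0.0856 j1 -0.05 j6 0.22
N 1 row x 0.0022 y -0.0003 z -0.0011 roll -0.0000 | total tool [ 0.0022 -0.0003 -0.0011] yaw deg 0.0
```

Emit:
arm_command --motion '[{"x": 0.002,"y": 0,"z": -0.001,"roll": 0,"fingers": 0},{"x": 0,"y": 0,"z": 0,"roll": 0,"fingers": 0},{"x": 0,"y": 0,"z": 0,"roll": 0,"fingers": 0},{"x": 0,"y": 0,"z": 0,"roll": 0,"fingers": 0},{"x": 0,"y": 0,"z": 0,"roll": 0,"fingers": 0},{"x": 0,"y": 0,"z": 0,"roll": 0,"fingers": 0}]'

```text
clock: 4.13
eef_pos: [0.4551, -0.0196, 0.0458]
tool_rot: [0.096, 0.689, -0.091, 0.713]
ft_force: [-1.1, 0.5, -0.7]
grip_width: 0.0587
```

```bash
python3 - <<'E'
from p import *
state()
E
```

```text
t 4.13 pos [ 0.4551 -0.0196  0.0458] jaw yaw 74.80 tilt 1.96 F [-1.1  0.5 -0.7] w 0.0587 j1 -0.05 j6 0.22
```

Emit:
arm_command --motion '[{"x": -0.006,"y": 0,"z": 0,"roll": 0,"fingers": 0},{"x": -0.015,"y": 0,"z": 0,"roll": 0,"fingers": 0},{"x": -0.025,"y": 0,"z": 0,"roll": 0,"fingers": 0},{"x": -0.03,"y": 0,"z": 0,"roll": 0,"fingers": 0},{"x": -0.025,"y": 0,"z": 0,"roll": 0,"fingers": 0},{"x": -0.015,"y": 0,"z": 0,"roll": 0,"fingers": 0}]'

```text
clock: 4.63
eef_pos: [0.4459, -0.0196, 0.1619]
tool_rot: [0.096, 0.694, -0.091, 0.707]
ft_force: [0.5, -0.7, -1.1]
grip_width: 0.0585
```

```bash
python3 - <<'E'
from p import *
o,R,_=state();print(R[:,0])
plan(.4268,.3358,.15)
E
```

```text
t 4.63 pos [ 0.4459 -0.0196  0.1619] jaw yaw 74.80 tilt 1.10 F [ 0.5 -0.7 -1.1] w 0.0585 j1 -0.05 j6 0.22
[ 0.01878685  0.0035815  -0.9998171 ]
t 4.63 pos [ 0.4459 -0.0196  0.1619] jaw yaw 74.80 tilt 1.10 F [ 0.5 -0.7 -1.1] w 0.0585 j1 -0.05 j6 0.22
N 10 row x 0.0013 y 0.0338 z -0.0112 roll -0.0000 | total tool [ 0.0128  0.3378 -0.1119] yaw deg 0.0
```

Emit:
arm_command --motion '[{"x": 0,"y": 0.015,"z": -0.005,"roll": 0,"fingers": 0},{"x": 0,"y": 0.0338,"z": -0.0112,"roll": 0,"fingers": 0},{"x": 0,"y": 0.0338,"z": -0.0112,"roll": 0,"fingers": 0},{"x": 0,"y": 0.0338,"z": -0.0112,"roll": 0,"fingers": 0},{"x": 0,"y": 0.0338,"z": -0.0112,"roll": 0,"fingers": 0},{"x": 0,"y": 0.0338,"z": -0.0112,"roll": 0,"fingers": 0},{"x": 0,"y": 0.0338,"z": -0.0112,"roll": 0,"fingers": 0},{"x": 0,"y": 0.0338,"z": -0.0112,"roll": 0,"fingers": 0},{"x": 0,"y": 0.0338,"z": -0.0112,"roll": 0,"fingers": 0},{"x": 0,"y": 0.0338,"z": -0.0112,"roll": 0,"fingers": 0},{"x": 0,"y": 0.015,"z": -0.005,"roll": 0,"fingers": 0},{"x": 0,"y": 0,"z": 0,"roll": 0,"fingers": 0}]'

```text
clock: 5.63
eef_pos: [0.4315, 0.3476, 0.1722]
tool_rot: [0.1, 0.688, -0.093, 0.712]
ft_force: [0.5, 0.1, -0.4]
grip_width: 0.0587
```

```bash
python3 - <<'E'
from p import *
o,R,_=state();print(R[:,0])
plan(.4268,.3358,.15)
E
```

```text
t 5.63 pos [0.4315 0.3476 0.1722] jaw yaw 74.35 tilt 2.04 F [ 0.5  0.1 -0.4] w 0.0587 j1 0.69 j6 0.96
[ 0.03521489  0.00510045 -0.99936675]
t 5.63 pos [0.4315 0.3476 0.1722] jaw yaw 74.35 tilt 2.04 F [ 0.5  0.1 -0.4] w 0.0587 j1 0.69 j6 0.96
N 1 row x 0.0219 y -0.0129 z -0.0021 roll -0.0000 | total tool [ 0.0219 -0.0129 -0.0021] yaw deg 0.0
```

Emit:
arm_command --motion '[{"x": -0.005,"y": -0.003,"z": 0,"roll": 0,"fingers": 0},{"x": -0.005,"y": -0.003,"z": 0,"roll": 0,"fingers": 0},{"x": -0.005,"y": -0.003,"z": 0,"roll": 0,"fingers": 0},{"x": -0.005,"y": -0.003,"z": 0,"roll": 0,"fingers": 0},{"x": -0.005,"y": 0,"z": 0,"roll": 0,"fingers": 0},{"x": -0.005,"y": 0,"z": 0,"roll": 0,"fingers": 0},{"x": -0.005,"y": 0,"z": 0,"roll": 0,"fingers": 0},{"x": -0.005,"y": 0,"z": 0,"roll": 0,"fingers": 0}]'

```text
clock: 6.3
eef_pos: [0.426, 0.3286, 0.2161]
tool_rot: [0.1, 0.689, -0.096, 0.712]
ft_force: [-0.2, -0.6, -1.2]
grip_width: 0.0587
```

```bash
python3 - <<'E'
from p import *
o,R,_=state();print(R[:,0])
plan(.4268,.3358,.15)
E
```

```text
t 6.30 pos [0.426  0.3286 0.2161] jaw yaw 74.02 tilt 1.90 F [-0.2 -0.6 -1.2] w 0.0587 j1 0.67 j6 0.95
[ 0.03309781  0.00113115 -0.99945148]
t 6.30 pos [0.426  0.3286 0.2161] jaw yaw 74.02 tilt 1.90 F [-0.2 -0.6 -1.2] w 0.0587 j1 0.67 j6 0.95
N 2 row x 0.0331 y 0.0032 z -0.0017 roll -0.0000 | total tool [ 0.0661  0.0065 -0.0033] yaw deg 0.0
```

Emit:
arm_command --motion '[{"x": 0.025,"y": 0.003,"z": -0.001,"roll": 0,"fingers": 0},{"x": 0.035,"y": 0.003,"z": -0.001,"roll": 0,"fingers": 0},{"x": 0.035,"y": 0,"z": -0.001,"roll": 0,"fingers": 0},{"x": 0.015,"y": 0,"z": 0,"roll": 0,"fingers": 0},{"x": 0,"y": 0,"z": 0,"roll": 0,"fingers": 0}]'

```text
clock: 6.72
eef_pos: [0.4343, 0.3387, 0.111]
tool_rot: [0.106, 0.684, -0.093, 0.716]
ft_force: [-0.6, 0.5, -1.3]
grip_width: 0.0589
```

```bash
python3 - <<'E'
from p import *
o,R,_=state();print(R[:,0])
plan(.4268,.3358,.055)
E
```

```text
t 6.72 pos [0.4343 0.3387 0.111 ] jaw yaw 73.91 tilt 2.75 F [-0.6  0.5 -1.3] w 0.0589 j1 0.67 j6 0.95
[ 0.04659737  0.01172489 -0.99884494]
t 6.72 pos [0.4343 0.3387 0.111 ] jaw yaw 73.91 tilt 2.75 F [-0.6  0.5 -1.3] w 0.0589 j1 0.67 j6 0.95
N 2 row x 0.0278 y -0.0031 z -0.0044 roll -0.0000 | total tool [ 0.0556 -0.0062 -0.0087] yaw deg 0.0
```

Emit:
arm_command --motion '[{"x": 0,"y": 0,"z": 0,"roll": 0,"fingers": 0},{"x": 0,"y": 0,"z": 0,"roll": 0,"fingers": 0},{"x": 0,"y": 0,"z": 0,"roll": 0,"fingers": 0},{"x": 0,"y": 0,"z": 0,"roll": 0,"fingers": 0},{"x": 0,"y": 0,"z": 0,"roll": 0,"fingers": 0},{"x": 0,"y": 0,"z": 0,"roll": 0,"fingers": 0},{"x": 0,"y": 0,"z": 0,"roll": 0,"fingers": 0},{"x": 0,"y": 0,"z": 0,"roll": 0,"fingers": 0}]'

```text
clock: 7.38
eef_pos: [0.4377, 0.3412, 0.1183]
tool_rot: [0.108, 0.682, -0.09, 0.718]
ft_force: [-0.5, 0.5, -1.1]
grip_width: 0.0591
```

```bash
python3 - <<'E'
from p import *
o,R,_=state();print(R[:,0],o['joint_pos'],o['joint_vel'])
plan(.4268,.3358,.055)
E
```

```text
t 7.38 pos [0.4377 0.3412 0.1183] jaw yaw 73.90 tilt 3.30 F [-0.5  0.5 -1.1] w 0.0591 j1 0.67 j6 0.95
[ 0.05459758  0.01810329 -0.99834432] [ 0.67294586  0.3809367  -0.10596835  1.02987601 -0.01987499  0.95416151] [ 0.00058695 -0.00795585  0.00462124  0.00219703  0.00020995  0.0006172 ]
t 7.38 pos [0.4377 0.3412 0.1183] jaw yaw 73.90 tilt 3.30 F [-0.5  0.5 -1.1] w 0.0591 j1 0.67 j6 0.95
N 2 row x 0.0313 y -0.0051 z -0.0060 roll -0.0000 | total tool [ 0.0625 -0.0102 -0.012 ] yaw deg 0.0
```

Emit:
arm_command --motion '[{"x": 0,"y": 0,"z": 0,"roll": 0,"fingers": 0},{"x": 0,"y": 0,"z": 0,"roll": 0,"fingers": 0},{"x": 0,"y": 0,"z": 0,"roll": 0,"fingers": 0}]'

```text
clock: 7.63
eef_pos: [0.4379, 0.3413, 0.1189]
tool_rot: [0.109, 0.681, -0.09, 0.718]
ft_force: [0.1, -0.4, -0.4]
grip_width: 0.0584
```

```bash
cat >> p.py <<'E'
import os
def jd():
    o=get_obs();q=o['joint_pos']
    if os.path.exists('q.npy'): print('dq mrad',np.round((q-np.load('q.npy'))*1e3,1))
    np.save('q.npy',q); print('q',np.round(q,4),'pitch err deg %.2f'%np.degrees(q[1]-q[2]+q[3]-np.pi/2))
E
python3 - <<'E'
from p import *
np.save('q.npy',[ 0.67294586,  0.3809367 , -0.10596835 , 1.02987601 ,-0.01987499 , 0.95416151])
state();jd()
E
```

```text
t 7.63 pos [0.4379 0.3413 0.1189] jaw yaw 73.90 tilt 3.35 F [ 0.1 -0.4 -0.4] w 0.0584 j1 0.67 j6 0.95
dq mrad [ 0.  -0.8  0.4  0.2  0.  -0. ]
q [ 0.673   0.3801 -0.1056  1.0301 -0.0198  0.9541] pitch err deg -3.15
```

Emit:
arm_command --motion '[{"x": 0.005,"y": -0.001,"z": -0.001,"roll": 0,"fingers": 0},{"x": 0.008,"y": -0.001,"z": -0.001,"roll": 0,"fingers": 0},{"x": 0.008,"y": -0.001,"z": -0.001,"roll": 0,"fingers": 0},{"x": 0.008,"y": -0.001,"z": -0.001,"roll": 0,"fingers": 0},{"x": 0.008,"y": -0.001,"z": -0.001,"roll": 0,"fingers": 0}]'

```text
clock: 8.05
eef_pos: [0.4342, 0.339, 0.0794]
tool_rot: [0.109, 0.681, -0.089, 0.719]
ft_force: [-0.0, 0.0, -1.8]
grip_width: 0.0589
```

```bash
python3 - <<'E'
from p import *
plan(.4268,.3358,.055);jd()
E
```

```text
t 8.05 pos [0.4342 0.339  0.0794] jaw yaw 73.91 tilt 3.50 F [-0.   0.  -1.8] w 0.0589 j1 0.67 j6 0.96
N 1 row x 0.0239 y -0.0060 z -0.0074 roll -0.0000 | total tool [ 0.0239 -0.006  -0.0074] yaw deg 0.0
dq mrad [ 9.00e-01  3.02e+01 -6.92e+01 -1.02e+02 -1.00e-01  1.00e+00]
q [ 0.6739  0.4103 -0.1748  0.928  -0.0199  0.9551] pitch err deg -3.31
```

Emit:
arm_command --motion '[{"x": 0.006,"y": -0.0015,"z": -0.002,"roll": 0,"fingers": 0},{"x": 0.006,"y": -0.0015,"z": -0.002,"roll": 0,"fingers": 0},{"x": 0.004,"y": -0.0015,"z": -0.002,"roll": 0,"fingers": 0},{"x": 0.003,"y": -0.001,"z": -0.001,"roll": 0,"fingers": 0}]'

```text
clock: 8.38
eef_pos: [0.4243, 0.3341, 0.0544]
tool_rot: [0.108, 0.682, -0.091, 0.717]
ft_force: [0.3, 0.0, -0.3]
grip_width: 0.0584
```

```bash
python3 - <<'E'
from p import *
plan(.4268,.3358,.052);jd()
E
```

```text
t 8.38 pos [0.4243 0.3341 0.0544] jaw yaw 73.90 tilt 3.16 F [ 0.3  0.  -0.3] w 0.0584 j1 0.68 j6 0.96
N 1 row x 0.0026 y 0.0022 z 0.0018 roll -0.0000 | total tool [0.0026 0.0022 0.0018] yaw deg 0.0
dq mrad [  4.4  14.8 -52.9 -61.4  -0.2   4.5]
q [ 0.6783  0.4251 -0.2277  0.8667 -0.0201  0.9596] pitch err deg -2.94
```

Emit:
arm_command --motion '[{"x": 0.0015,"y": 0,"z": 0,"roll": 0,"fingers": 0},{"x": 0.001,"y": 0,"z": 0,"roll": 0,"fingers": 0}]'

```text
clock: 8.55
eef_pos: [0.4241, 0.3336, 0.0514]
tool_rot: [0.107, 0.682, -0.091, 0.718]
ft_force: [0.2, -2.9, 11.1]
grip_width: 0.0588
```

```bash
python3 - <<'E'
from p import *
plan(.4268,.3358,.052);jd();snap('wrist','w3')
E
```

```text
t 8.55 pos [0.4241 0.3336 0.0514] jaw yaw 73.90 tilt 3.14 F [ 0.2 -2.9 11.1] w 0.0588 j1 0.68 j6 0.96
N 1 row x -0.0004 y 0.0029 z 0.0020 roll -0.0000 | total tool [-0.0004  0.0029  0.002 ] yaw deg 0.0
dq mrad [ 0.1  3.4 -3.9 -6.4 -1.  -0.1]
q [ 0.6784  0.4284 -0.2315  0.8602 -0.0211  0.9595] pitch err deg -2.90
```

View pics/w3.png

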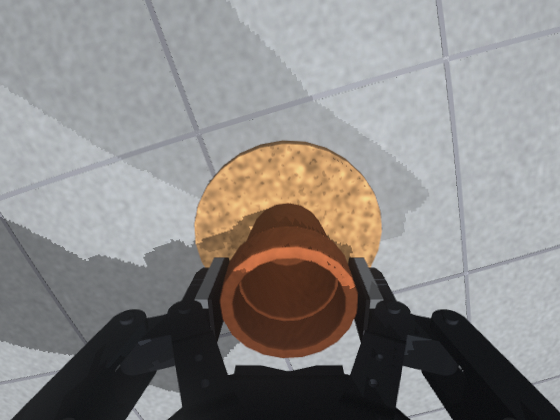

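The pot is standing on the mat, with 11 N of contact. I release and rise.

Emit:
arm_command --motion '[{"x": 0,"y": 0,"z": 0,"roll": 0,"fingers": 0.75},{"x": 0,"y": 0,"z": 0,"roll": 0,"fingers": 0.85},{"x": 0,"y": 0,"z": 0,"roll": 0,"fingers": 1},{"x": 0,"y": 0,"z": 0,"roll": 0,"fingers": 1}]'

```text
clock: 8.93
eef_pos: [0.4257, 0.3351, 0.0535]
tool_rot: [0.109, 0.681, -0.09, 0.719]
ft_force: [0.2, 0.1, 0.7]
grip_width: 0.0851
```

```bash
python3 - <<'E'
from p import *
state();jd()
E
```

```text
t 8.93 pos [0.4257 0.3351 0.0535] jaw yaw 73.90 tilt 3.39 F [0.2 0.1 0.7] w 0.0851 j1 0.68 j6 0.96
dq mrad [-0.1 -2.   2.8 -0.2  0.6  0.1]
q [ 0.6783  0.4264 -0.2288  0.86   -0.0205  0.9596] pitch err deg -3.18
```

Rising fast to see whether it removes the tilt.

Emit:
arm_command --motion '[{"x": -0.02,"y": 0,"z": 0,"roll": 0,"fingers": 1},{"x": -0.035,"y": 0,"z": 0,"roll": 0,"fingers": 1},{"x": -0.04,"y": 0,"z": 0,"roll": 0,"fingers": 1},{"x": -0.04,"y": 0,"z": 0,"roll": 0,"fingers": 1},{"x": 0,"y": 0,"z": 0,"roll": 0,"fingers": 1}]'

```text
clock: 9.35
eef_pos: [0.4163, 0.3312, 0.1906]
tool_rot: [0.107, 0.683, -0.092, 0.717]
ft_force: [1.8, 1.5, 1.3]
grip_width: 0.0853
```

```bash
python3 - <<'E'
from p import *
jd();plan(.4344,-.3151,.20,66.06,180)
snap('wrist','w4')
E
```

```text
dq mrad [   5.5 -139.5  186.8  334.2    0.     5.6]
q [ 0.6837  0.2869 -0.042   1.1942 -0.0205  0.9652] pitch err deg -2.73
t 9.35 pos [0.4163 0.3312 0.1906] jaw yaw 73.88 tilt 2.97 F [1.8 1.5 1.3] w 0.0853 j1 0.68 j6 0.97
N 18 row x -0.0010 y -0.0334 z 0.0132 roll 0.0076 | total tool [-0.0177 -0.6018  0.2372] yaw deg -7.8
```

View pics/w4.png

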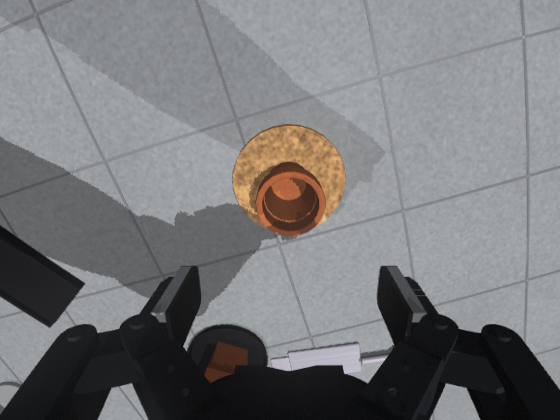

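The round pot stands upright on the mat at (290,200). Next is the oblong pot.

Emit:
arm_command --motion '[{"x": -0.001,"y": -0.015,"z": 0.006,"roll": 0.0076,"fingers": 1},{"x": -0.001,"y": -0.0334,"z": 0.0132,"roll": 0.0076,"fingers": 1},{"x": -0.001,"y": -0.0334,"z": 0.0132,"roll": 0.0076,"fingers": 1},{"x": -0.001,"y": -0.0334,"z": 0.0132,"roll": 0.0076,"fingers": 1},{"x": -0.001,"y": -0.0334,"z": 0.0132,"roll": 0.0076,"fingers": 1},{"x": -0.001,"y": -0.0334,"z": 0.0132,"roll": 0.0076,"fingers": 1},{"x": -0.001,"y": -0.0334,"z": 0.0132,"roll": 0.0076,"fingers": 1},{"x": -0.001,"y": -0.0334,"z": 0.0132,"roll": 0.0076,"fingers": 1},{"x": -0.001,"y": -0.0334,"z": 0.0132,"roll": 0.0076,"fingers": 1},{"x": -0.001,"y": -0.0334,"z": 0.0132,"roll": 0.0076,"fingers": 1},{"x": -0.001,"y": -0.0334,"z": 0.0132,"roll": 0.0076,"fingers": 1},{"x": -0.001,"y": -0.0334,"z": 0.0132,"roll": 0.0076,"fingers": 1},{"x": -0.001,"y": -0.0334,"z": 0.0132,"roll": 0.0076,"fingers": 1},{"x": -0.001,"y": -0.0334,"z": 0.0132,"roll": 0.0076,"fingers": 1},{"x": -0.001,"y": -0.0334,"z": 0.0132,"roll": 0.0076,"fingers": 1},{"x": -0.001,"y": -0.0334,"z": 0.0132,"roll": 0.0076,"fingers": 1},{"x": 0,"y": -0.022,"z": 0.009,"roll": 0.0076,"fingers": 1},{"x": 0,"y": -0.01,"z": 0.005,"roll": 0.0076,"fingers": 1}]'

```text
clock: 10.9
eef_pos: [0.4319, -0.2811, 0.1818]
tool_rot: [0.155, 0.679, -0.137, 0.704]
ft_force: [-0.5, -0.4, 0.2]
grip_width: 0.0855
```

```bash
python3 - <<'E'
from p import *
jd();plan(.4344,-.3151,.20,66.06,180)
E
```

```text
dq mrad [-1.2829e+03 -7.3000e+00 -3.3200e+01 -1.0000e+00  5.8200e+01 -1.1486e+03]
q [-0.5992  0.2796 -0.0752  1.1932  0.0377 -0.1834] pitch err deg -1.31
t 10.90 pos [ 0.4319 -0.2811  0.1818] jaw yaw 66.23 tilt 2.52 F [-0.5 -0.4  0.2] w 0.0855 j1 -0.60 j6 -0.18
N 2 row x -0.0094 y -0.0147 z 0.0083 roll 0.0015 | total tool [-0.0187 -0.0295  0.0166] yaw deg -0.2
```

Emit:
arm_command --motion '[{"x": 0,"y": -0.012,"z": 0.0065,"roll": 0.0015,"fingers": 1},{"x": 0,"y": -0.012,"z": 0.0065,"roll": 0.0015,"fingers": 1},{"x": 0,"y": -0.006,"z": 0.004,"roll": 0,"fingers": 1}]'

```text
clock: 11.15
eef_pos: [0.4338, -0.3178, 0.1782]
tool_rot: [0.158, 0.68, -0.138, 0.702]
ft_force: [0.5, 0.6, 0.2]
grip_width: 0.0858
```

```bash
cat >> p.py <<'E'
def rc(x,y,a,lx,ly,z):
    a=np.radians(a);M=np.array([[1,1],[1,-1],[-1,-1],[-1,1]])*[lx/2,ly/2]@np.array([[np.cos(a),np.sin(a)],[-np.sin(a),np.cos(a)]])+[x,y]
    return np.c_[M,np.full(4,z)]
def ov(fn,polys):
    c=load(fn);im=cv2.imread('pics/'+fn+'.png')
    for p,col in polys: cv2.polylines(im,[np.round(proj(c,p)*8).astype(int)],True,col,1,cv2.LINE_AA,3)
    cv2.imwrite('pics/'+fn+'o.png',im)
E
python3 - <<'E'
from p import *
jd();plan(.4344,-.3151,.20,66.06,180)
snap('wrist','w5');ov('w5',[(rc(.4344,-.3151,-23.94,.086,.046,.076),(255,255,0)),(rc(.4383,-.3139,3.98,.108,.108,.012),(0,255,0))])
E
```

```text
dq mrad [-55.3  50.7  61.3  17.3   1.6 -48.6]
q [-0.6544  0.3303 -0.0139  1.2105  0.0393 -0.232 ] pitch err deg -0.92
t 11.15 pos [ 0.4338 -0.3178  0.1782] jaw yaw 65.84 tilt 2.43 F [0.5 0.6 0.2] w 0.0858 j1 -0.65 j6 -0.23
N 1 row x -0.0217 y 0.0035 z -0.0000 roll -0.0038 | total tool [-0.0217  0.0035 -0.    ] yaw deg 0.2
```

View pics/w5o.png

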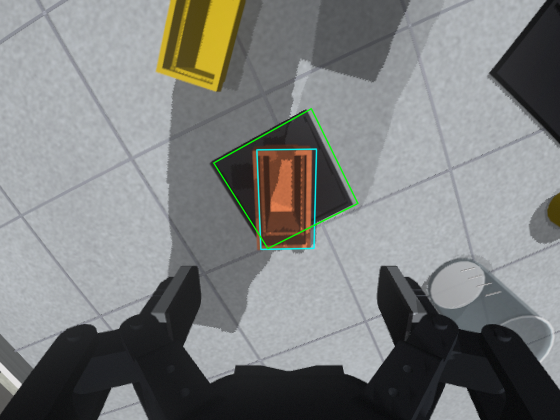

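The lip overlay is within about 3 px of the terracotta oblong pot at (285,198). The yellow one is up at (200,40), clear of the fingers. Descending.

Emit:
arm_command --motion '[{"x": 0.01,"y": 0.002,"z": 0,"roll": -0.002,"fingers": 1},{"x": 0.016,"y": 0.001,"z": 0,"roll": -0.002,"fingers": 1},{"x": 0.018,"y": 0,"z": 0,"roll": 0,"fingers": 1},{"x": 0.018,"y": 0,"z": 0,"roll": 0,"fingers": 1},{"x": 0.015,"y": 0,"z": 0,"roll": 0,"fingers": 1},{"x": 0.012,"y": 0,"z": 0,"roll": 0,"fingers": 1},{"x": 0.008,"y": 0,"z": 0,"roll": 0,"fingers": 1},{"x": 0.004,"y": 0,"z": 0,"roll": 0,"fingers": 1}]'

```text
clock: 11.87
eef_pos: [0.4425, -0.3072, 0.0741]
tool_rot: [0.155, 0.68, -0.133, 0.704]
ft_force: [0.6, 0.0, 0.5]
grip_width: 0.0854
```

```bash
python3 - <<'E'
from p import *
jd();plan(.4344,-.3151,.045,66.06,180)
E
```

```text
dq mrad [  24.    91.6 -157.  -250.9    2.7   11.7]
q [-0.6305  0.4219 -0.1709  0.9596  0.042  -0.2204] pitch err deg -1.05
t 11.87 pos [ 0.4425 -0.3072  0.0741] jaw yaw 66.55 tilt 2.63 F [0.6 0.  0.5] w 0.0854 j1 -0.63 j6 -0.22
N 1 row x 0.0286 y -0.0116 z -0.0051 roll 0.0086 | total tool [ 0.0286 -0.0116 -0.0051] yaw deg -0.5
```

Emit:
arm_command --motion '[{"x": 0.003,"y": -0.004,"z": -0.0015,"roll": 0.003,"fingers": 1},{"x": 0.006,"y": -0.004,"z": -0.0015,"roll": 0.003,"fingers": 1},{"x": 0.008,"y": -0.002,"z": -0.001,"roll": 0.002,"fingers": 1},{"x": 0.006,"y": -0.001,"z": -0.001,"roll": 0,"fingers": 1},{"x": 0.003,"y": 0,"z": 0,"roll": 0,"fingers": 1}]'

```text
clock: 12.28
eef_pos: [0.4352, -0.3148, 0.047]
tool_rot: [0.157, 0.679, -0.136, 0.705]
ft_force: [-0.1, 0.1, 0.5]
grip_width: 0.0849
```

```bash
python3 - <<'E'
from p import *
jd();plan(.4344,-.3151,.045,66.06,180)
snap('wrist','w6');ov('w6',[(rc(.4344,-.3151,-23.94,.086,.046,.076),(255,255,0)),(rc(.4383,-.3139,3.98,.108,.108,.012),(0,255,0))])
E
```

```text
dq mrad [-19.9  28.  -38.4 -68.2   0.6 -13.2]
q [-0.6503  0.4499 -0.2092  0.8915  0.0427 -0.2336] pitch err deg -1.16
t 12.28 pos [ 0.4352 -0.3148  0.047 ] jaw yaw 66.18 tilt 2.71 F [-0.1  0.1  0.5] w 0.0849 j1 -0.65 j6 -0.23
N 1 row x 0.0019 y -0.0006 z -0.0007 roll 0.0020 | total tool [ 0.0019 -0.0006 -0.0007] yaw deg -0.1
```

View pics/w6o.png

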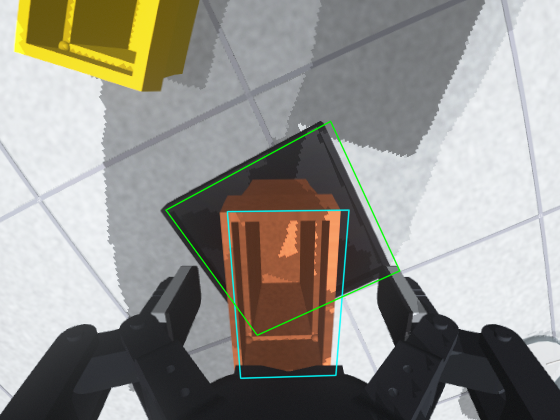

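Emit:
arm_command --motion '[{"x": 0.002,"y": -0.002,"z": 0,"roll": 0.001,"fingers": 1},{"x": 0,"y": -0.001,"z": 0,"roll": 0.001,"fingers": 0.6},{"x": 0,"y": 0,"z": 0,"roll": 0,"fingers": 0},{"x": 0,"y": 0,"z": 0,"roll": 0,"fingers": 0},{"x": 0,"y": 0,"z": 0,"roll": 0,"fingers": 0},{"x": 0,"y": 0,"z": 0,"roll": 0,"fingers": 0},{"x": 0,"y": 0,"z": 0,"roll": 0,"fingers": 0}]'

```text
clock: 12.92
eef_pos: [0.4345, -0.3187, 0.0454]
tool_rot: [0.157, 0.678, -0.137, 0.705]
ft_force: [-0.4, 0.3, -0.7]
grip_width: 0.045
```

```bash
python3 - <<'E'
from p import *
jd();plan(.4344,-.3151,.045,66.06,180)
snap('wrist','w7')
E
```

```text
dq mrad [-6.5  3.8  1.4 -3.8  0.1 -3.6]
q [-0.6569  0.4537 -0.2079  0.8876  0.0427 -0.2372] pitch err deg -1.24
t 12.92 pos [ 0.4345 -0.3187  0.0454] jaw yaw 66.01 tilt 2.74 F [-0.4  0.3 -0.7] w 0.0450 j1 -0.66 j6 -0.24
N 1 row x 0.0005 y 0.0032 z -0.0016 roll -0.0008 | total tool [ 0.0005  0.0032 -0.0016] yaw deg 0.0
```

View pics/w7.png

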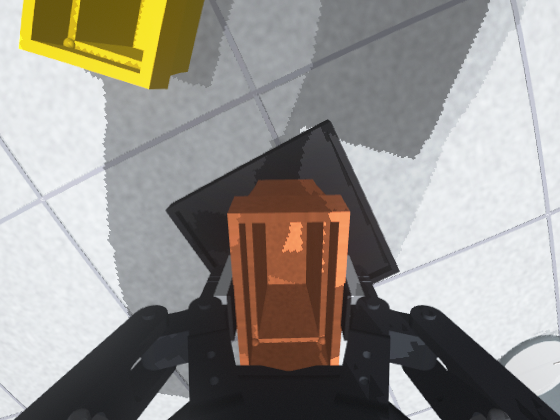

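The oblong pot is gripped at 45 mm width. I lift it.

Emit:
arm_command --motion '[{"x": -0.005,"y": 0,"z": 0,"roll": 0,"fingers": 0},{"x": -0.015,"y": 0,"z": 0,"roll": 0,"fingers": 0},{"x": -0.03,"y": 0,"z": 0,"roll": 0,"fingers": 0},{"x": -0.03,"y": 0,"z": 0,"roll": 0,"fingers": 0},{"x": -0.02,"y": 0,"z": 0,"roll": 0,"fingers": 0}]'

```text
clock: 13.38
eef_pos: [0.4254, -0.3166, 0.1423]
tool_rot: [0.16, 0.684, -0.134, 0.699]
ft_force: [0.1, -0.3, -1.9]
grip_width: 0.0453
```

```bash
python3 - <<'E'
from p import *
jd();plan(.4535,-.0153,.15,121.18,180,N=11)
E
```

```text
dq mrad [-7.500e+00 -1.017e+02  1.273e+02  2.471e+02  2.000e-01 -8.500e+00]
q [-0.6644  0.352  -0.0806  1.1348  0.0429 -0.2457] pitch err deg -0.20
t 13.38 pos [ 0.4254 -0.3166  0.1423] jaw yaw 66.03 tilt 2.47 F [ 0.1 -0.3 -1.9] w 0.0453 j1 -0.66 j6 -0.25
N 11 row x 0.0002 y 0.0284 z 0.0032 roll -0.0875 | total tool [0.0027 0.3127 0.0352] yaw deg 55.1
```

Emit:
arm_command --motion '[{"x": 0,"y": 0.014,"z": 0.0016,"roll": -0.05,"fingers": 0},{"x": 0,"y": 0.0284,"z": 0.0032,"roll": -0.0875,"fingers": 0},{"x": 0,"y": 0.0284,"z": 0.0032,"roll": -0.0875,"fingers": 0},{"x": 0,"y": 0.0284,"z": 0.0032,"roll": -0.0875,"fingers": 0},{"x": 0,"y": 0.0284,"z": 0.0032,"roll": -0.0875,"fingers": 0},{"x": 0,"y": 0.0284,"z": 0.0032,"roll": -0.0875,"fingers": 0},{"x": 0,"y": 0.0284,"z": 0.0032,"roll": -0.0875,"fingers": 0},{"x": 0,"y": 0.0284,"z": 0.0032,"roll": -0.0875,"fingers": 0},{"x": 0,"y": 0.0284,"z": 0.0032,"roll": -0.0875,"fingers": 0},{"x": 0,"y": 0.0284,"z": 0.0032,"roll": -0.0875,"fingers": 0},{"x": 0,"y": 0.014,"z": 0.0016,"roll": -0.06,"fingers": 0},{"x": 0,"y": 0.006,"z": 0.001,"roll": -0.03,"fingers": 0}]'

```text
clock: 14.38
eef_pos: [0.4601, -0.03, 0.1612]
tool_rot: [-0.188, 0.663, 0.195, 0.698]
ft_force: [0.3, -0.5, -1.0]
grip_width: 0.045
```

```bash
python3 - <<'E'
from p import *
jd();plan(.4535,-.0153,.15,121.18,180)
E
```

```text
dq mrad [ 582.2 -175.7 -186.7  -50.8  -17.  -385.3]
q [-0.0822  0.1764 -0.2672  1.084   0.0259 -0.631 ] pitch err deg -2.48
t 14.38 pos [ 0.4601 -0.03    0.1612] jaw yaw 121.47 tilt 2.89 F [ 0.3 -0.5 -1. ] w 0.0450 j1 -0.08 j6 -0.63
N 1 row x 0.0112 y 0.0160 z 0.0015 roll 0.0051 | total tool [0.0112 0.016  0.0015] yaw deg -0.3
```

Emit:
arm_command --motion '[{"x": 0.005,"y": 0.005,"z": 0.0005,"roll": 0.002,"fingers": 0},{"x": 0.01,"y": 0.005,"z": 0.0005,"roll": 0.002,"fingers": 0},{"x": 0.014,"y": 0.003,"z": 0.0005,"roll": 0,"fingers": 0},{"x": 0.014,"y": 0.001,"z": 0,"roll": 0,"fingers": 0},{"x": 0.012,"y": 0,"z": 0,"roll": 0,"fingers": 0},{"x": 0.01,"y": 0,"z": 0,"roll": 0,"fingers": 0},{"x": 0.006,"y": 0,"z": 0,"roll": 0,"fingers": 0}]'

```text
clock: 14.97
eef_pos: [0.4593, -0.017, 0.0893]
tool_rot: [-0.185, 0.662, 0.189, 0.701]
ft_force: [-0.1, 0.5, -1.9]
grip_width: 0.0453
```

```bash
python3 - <<'E'
from p import *
jd();plan(.4535,-.0153,.05,121.18,180)
snap('wrist','w8');ov('w8',[(rc(.4521,-.0161,31.18,.124,.086,.012),(0,255,0))])
E
```

```text
dq mrad [  30.4   67.6 -124.2 -199.7   -3.4   44.3]
q [-0.0518  0.2439 -0.3915  0.8842  0.0225 -0.5868] pitch err deg -2.93
t 14.97 pos [ 0.4593 -0.017   0.0893] jaw yaw 120.67 tilt 3.20 F [-0.1  0.5 -1.9] w 0.0453 j1 -0.05 j6 -0.59
N 2 row x 0.0195 y 0.0024 z -0.0032 roll -0.0044 | total tool [ 0.0389  0.0048 -0.0063] yaw deg 0.5
```

View pics/w8o.png

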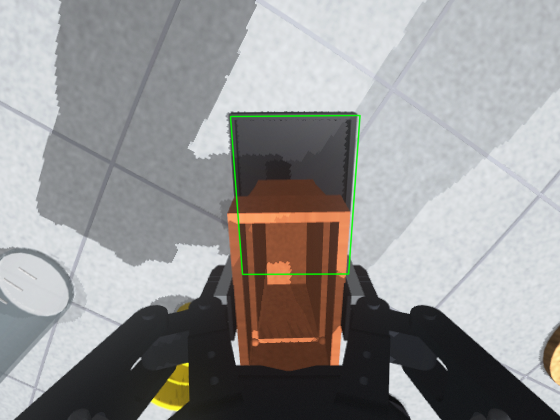

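Emit:
arm_command --motion '[{"x": 0.008,"y": 0.0015,"z": -0.0015,"roll": -0.003,"fingers": 0},{"x": 0.01,"y": 0.0015,"z": -0.002,"roll": -0.003,"fingers": 0},{"x": 0.008,"y": 0.001,"z": -0.002,"roll": -0.003,"fingers": 0},{"x": 0.004,"y": 0.0005,"z": -0.001,"roll": 0,"fingers": 0}]'

```text
clock: 15.35
eef_pos: [0.4538, -0.0175, 0.0571]
tool_rot: [-0.187, 0.661, 0.19, 0.701]
ft_force: [0.2, 0.8, -1.9]
grip_width: 0.0451
```

```bash
python3 - <<'E'
from p import *
jd();plan(.4535,-.0153,.046,121.18,180)
E
```

```text
dq mrad [ -1.5  32.8 -57.8 -92.1  -0.6  -6.4]
q [-0.0533  0.2767 -0.4492  0.7922  0.022  -0.5932] pitch err deg -3.02
t 15.35 pos [ 0.4538 -0.0175  0.0571] jaw yaw 120.95 tilt 3.27 F [ 0.2  0.8 -1.9] w 0.0451 j1 -0.05 j6 -0.59
N 1 row x 0.0111 y 0.0022 z 0.0002 roll -0.0040 | total tool [0.0111 0.0022 0.0002] yaw deg 0.2
```

Emit:
arm_command --motion '[{"x": 0.003,"y": 0.001,"z": 0,"roll": -0.003,"fingers": 0},{"x": 0.0025,"y": 0.0005,"z": 0,"roll": 0,"fingers": 0},{"x": 0.002,"y": 0.0005,"z": 0,"roll": 0,"fingers": 0}]'

```text
clock: 15.6
eef_pos: [0.4529, -0.016, 0.0487]
tool_rot: [-0.188, 0.661, 0.191, 0.701]
ft_force: [0.3, 0.0, -1.9]
grip_width: 0.0454
```

```bash
python3 - <<'E'
from p import *
jd();plan(.4535,-.0153,.046,121.18,180)
E
```

```text
dq mrad [  3.6  10.9 -12.6 -23.2  -0.4   1.5]
q [-0.0497  0.2877 -0.4618  0.769   0.0216 -0.5917] pitch err deg -3.00
t 15.60 pos [ 0.4529 -0.016   0.0487] jaw yaw 121.07 tilt 3.24 F [ 0.3  0.  -1.9] w 0.0454 j1 -0.05 j6 -0.59
N 1 row x 0.0027 y 0.0003 z 0.0007 roll -0.0020 | total tool [0.0027 0.0003 0.0007] yaw deg 0.1
```

Emit:
arm_command --motion '[{"x": 0.0015,"y": 0,"z": 0.0005,"roll": -0.001,"fingers": 0},{"x": 0.001,"y": 0,"z": 0,"roll": 0,"fingers": 0}]'

```text
clock: 15.77
eef_pos: [0.4539, -0.0155, 0.0463]
tool_rot: [-0.188, 0.661, 0.191, 0.701]
ft_force: [-0.8, 0.5, -0.1]
grip_width: 0.045
```

```bash
python3 - <<'E'
from p import *
jd();plan(.4535,-.0153,.046,121.18,180)
snap('wrist','w9');ov('w9',[(rc(.4521,-.0161,31.18,.124,.086,.012),(0,255,0)),(rc(.4521,-.0161,31.18,.086,.046,.076),(255,255,0))])
E
```

```text
dq mrad [ 1.1  4.7 -1.3 -6.9 -0.  -0.1]
q [-0.0486  0.2924 -0.4631  0.7621  0.0216 -0.5918] pitch err deg -3.05
t 15.77 pos [ 0.4539 -0.0155  0.0463] jaw yaw 121.13 tilt 3.29 F [-0.8  0.5 -0.1] w 0.0450 j1 -0.05 j6 -0.59
N 1 row x 0.0002 y 0.0004 z -0.0002 roll -0.0008 | total tool [ 0.0002  0.0004 -0.0002] yaw deg 0.0
```

View pics/w9o.png

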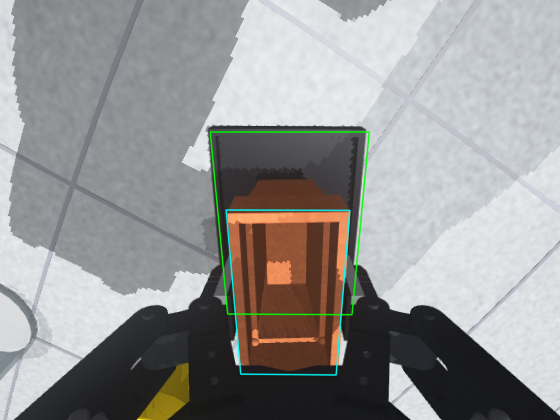

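Emit:
arm_command --motion '[{"x": 0.001,"y": 0,"z": 0,"roll": 0,"fingers": 0},{"x": 0.0007,"y": 0,"z": 0,"roll": 0,"fingers": 0}]'

```text
clock: 15.98
eef_pos: [0.4545, -0.0152, 0.0457]
tool_rot: [-0.188, 0.66, 0.191, 0.702]
ft_force: [-2.6, -0.0, 7.0]
grip_width: 0.0451
```

```bash
python3 - <<'E'
from p import *
state()
E
```

```text
t 15.98 pos [ 0.4545 -0.0152  0.0457] jaw yaw 121.14 tilt 3.36 F [-2.6 -0.   7. ] w 0.0451 j1 -0.05 j6 -0.59
```

There is 7 N of contact at the expected height, so I release and rise.

Emit:
arm_command --motion '[{"x": 0,"y": 0,"z": 0,"roll": 0,"fingers": 0.6},{"x": 0,"y": 0,"z": 0,"roll": 0,"fingers": 0.75},{"x": 0,"y": 0,"z": 0,"roll": 0,"fingers": 0.9},{"x": -0.004,"y": 0,"z": 0,"roll": 0,"fingers": 1},{"x": -0.015,"y": 0,"z": 0,"roll": 0,"fingers": 1},{"x": -0.03,"y": 0,"z": 0,"roll": 0,"fingers": 1},{"x": -0.04,"y": 0,"z": 0,"roll": 0,"fingers": 1},{"x": -0.03,"y": 0,"z": 0,"roll": 0,"fingers": 1}]'

```text
clock: 16.65
eef_pos: [0.4432, -0.0173, 0.1634]
tool_rot: [-0.187, 0.665, 0.193, 0.697]
ft_force: [0.9, 0.1, 0.3]
grip_width: 0.0852
```

```bash
python3 - <<'E'
from p import *
jd();plan(.643,.1859,.20,52.3,90)
snap('wrist','w10');ov('w10',[(rc(.4521,-.0161,31.18,.124,.086,.012),(0,255,0)),(rc(.4521,-.0161,31.18,.086,.046,.076),(255,255,0))])
E
```

```text
dq mrad [  -5.6 -149.6  161.4  323.3    0.6   -6.1]
q [-0.0542  0.1428 -0.3018  1.0854  0.0222 -0.5979] pitch err deg -2.34
t 16.65 pos [ 0.4432 -0.0173  0.1634] jaw yaw 121.17 tilt 2.66 F [0.9 0.1 0.3] w 0.0852 j1 -0.05 j6 -0.60
N 8 row x -0.0030 y 0.0031 z 0.0359 roll -0.0461 | total tool [-0.0242  0.0249  0.2868] yaw deg 21.1
```

View pics/w10o.png

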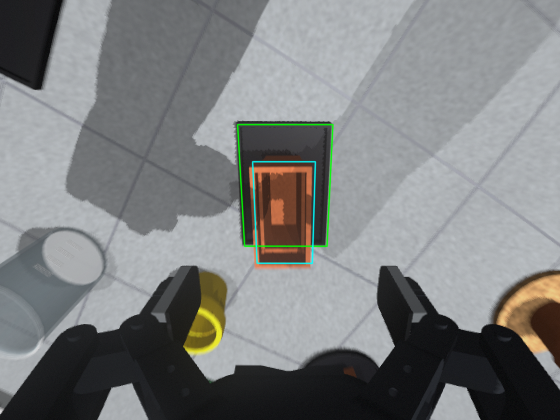

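The pot stands on the oblong saucer, lined up with its sides. I'll check its centring from the top later. Next is the square pot.

Emit:
arm_command --motion '[{"x": -0.003,"y": 0.0015,"z": 0.018,"roll": -0.03,"fingers": 1},{"x": -0.003,"y": 0.003,"z": 0.0355,"roll": -0.046,"fingers": 1},{"x": -0.003,"y": 0.003,"z": 0.0355,"roll": -0.046,"fingers": 1},{"x": -0.003,"y": 0.003,"z": 0.0355,"roll": -0.046,"fingers": 1},{"x": -0.003,"y": 0.003,"z": 0.0355,"roll": -0.046,"fingers": 1},{"x": -0.003,"y": 0.003,"z": 0.0355,"roll": -0.046,"fingers": 1},{"x": -0.003,"y": 0.003,"z": 0.0355,"roll": -0.046,"fingers": 1},{"x": 0,"y": 0.0015,"z": 0.025,"roll": -0.03,"fingers": 1},{"x": 0,"y": 0.001,"z": 0.014,"roll": -0.02,"fingers": 1},{"x": 0,"y": 0,"z": 0.005,"roll": -0.01,"fingers": 1}]'

```text
clock: 17.53
eef_pos: [0.6481, 0.1848, 0.2121]
tool_rot: [-0.319, 0.609, 0.31, 0.657]
ft_force: [0.4, -0.2, 0.1]
grip_width: 0.0854
```

```bash
python3 - <<'E'
from p import *
jd();plan(.643,.1859,.15,52.3,90)
snap('wrist','w11');ov('w11',[(rc(.643,.1859,52.3,.056,.056,.076),(255,255,0))])
E
```

```text
dq mrad [331.7 405.8 713.3 279.6 -21.6 -46.4]
q [ 2.775e-01  5.486e-01  4.116e-01  1.365e+00  6.000e-04 -6.443e-01] pitch err deg -3.94
t 17.53 pos [0.6481 0.1848 0.2121] jaw yaw 142.75 tilt 3.94 F [ 0.4 -0.2  0.1] w 0.0854 j1 0.28 j6 -0.64
N 2 row x 0.0308 y 0.0036 z -0.0028 roll 0.0040 | total tool [ 0.0616  0.0072 -0.0056] yaw deg -0.5
```

View pics/w11o.png

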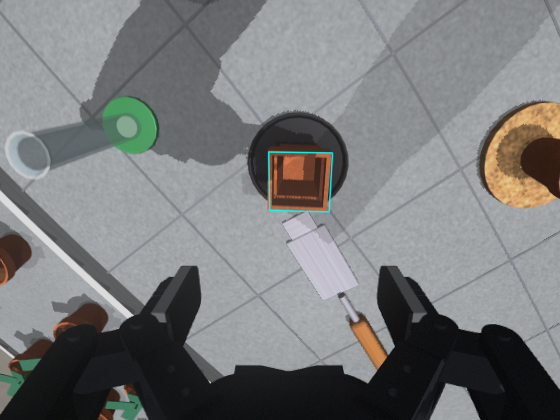

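The lip overlay fits the square pot at (300,182) within about 1 px. Descending smoothly.

Emit:
arm_command --motion '[{"x": 0.01,"y": 0.002,"z": -0.001,"roll": 0.004,"fingers": 1},{"x": 0.018,"y": 0.002,"z": -0.001,"roll": 0.004,"fingers": 1},{"x": 0.02,"y": 0.002,"z": -0.001,"roll": 0,"fingers": 1},{"x": 0.02,"y": 0.001,"z": -0.001,"roll": 0,"fingers": 1},{"x": 0.018,"y": 0,"z": -0.001,"roll": 0,"fingers": 1},{"x": 0.015,"y": 0,"z": 0,"roll": 0,"fingers": 1},{"x": 0.011,"y": 0,"z": 0,"roll": 0,"fingers": 1},{"x": 0.006,"y": 0,"z": 0,"roll": 0,"fingers": 1}]'

```text
clock: 18.25
eef_pos: [0.6442, 0.1802, 0.0915]
tool_rot: [-0.314, 0.612, 0.304, 0.66]
ft_force: [0.0, 0.5, 1.3]
grip_width: 0.0857
```

```bash
python3 - <<'E'
from p import *
jd();plan(.643,.1859,.046,52.3,90)
E
```

```text
dq mrad [  -3.8   54.8 -225.7 -281.    -2.6   12.8]
q [ 0.2737  0.6034  0.1859  1.084  -0.002  -0.6315] pitch err deg -3.97
t 18.25 pos [0.6442 0.1802 0.0915] jaw yaw 141.79 tilt 3.97 F [0.  0.5 1.3] w 0.0857 j1 0.27 j6 -0.63
N 2 row x 0.0227 y 0.0032 z 0.0006 roll -0.0044 | total tool [0.0454 0.0064 0.0012] yaw deg 0.5
```

Emit:
arm_command --motion '[{"x": 0.009,"y": 0.002,"z": 0.0007,"roll": -0.003,"fingers": 1},{"x": 0.011,"y": 0.002,"z": 0.0007,"roll": -0.003,"fingers": 1},{"x": 0.01,"y": 0.001,"z": 0.0005,"roll": -0.003,"fingers": 1},{"x": 0.007,"y": 0,"z": 0,"roll": 0,"fingers": 1},{"x": 0.004,"y": 0,"z": 0,"roll": 0,"fingers": 1}]'

```text
clock: 18.67
eef_pos: [0.6444, 0.1844, 0.0484]
tool_rot: [-0.317, 0.61, 0.306, 0.659]
ft_force: [-0.3, -0.4, -0.3]
grip_width: 0.0857
```

```bash
python3 - <<'E'
from p import *
jd();plan(.6445,.1864,.046,52.3,90)
snap('wrist','w12');ov('w12',[(rc(.643,.1859,52.3,.056,.056,.076),(255,255,0))])
E
```

```text
dq mrad [  6.4  39.3 -50.9 -91.9  -0.8  -1.2]
q [ 0.28    0.6427  0.135   0.9921 -0.0029 -0.6328] pitch err deg -4.07
t 18.67 pos [0.6444 0.1844 0.0484] jaw yaw 142.22 tilt 4.07 F [-0.3 -0.4 -0.3] w 0.0857 j1 0.28 j6 -0.63
N 1 row x 0.0024 y 0.0013 z 0.0015 roll -0.0014 | total tool [0.0024 0.0013 0.0015] yaw deg 0.1
```

View pics/w12o.png

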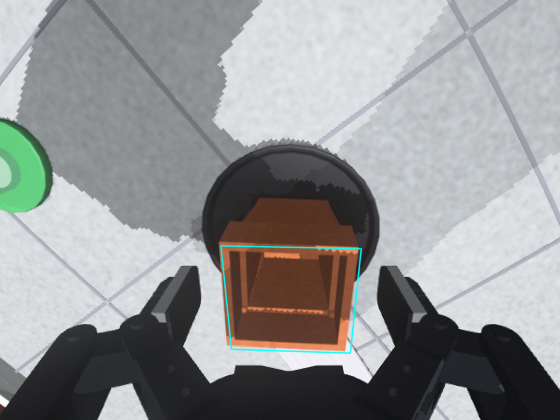

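Emit:
arm_command --motion '[{"x": 0.002,"y": 0,"z": 0.0015,"roll": 0,"fingers": 0.7},{"x": 0,"y": 0,"z": 0,"roll": 0,"fingers": 0},{"x": 0,"y": 0,"z": 0,"roll": 0,"fingers": 0},{"x": 0,"y": 0,"z": 0,"roll": 0,"fingers": 0},{"x": 0,"y": 0,"z": 0,"roll": 0,"fingers": 0},{"x": 0,"y": 0,"z": 0,"roll": 0,"fingers": 0}]'

```text
clock: 19.22
eef_pos: [0.6466, 0.1865, 0.0473]
tool_rot: [-0.317, 0.609, 0.306, 0.659]
ft_force: [0.0, -0.0, -1.9]
grip_width: 0.055
```

```bash
python3 - <<'E'
from p import *
jd();plan(.6445,.1864,.046,52.3,90)
snap('wrist','w13');ov('w13',[(rc(.643,.1859,52.3,.056,.056,.076),(255,255,0))])
E
```

```text
dq mrad [ 2.1  4.5  5.1 -1.3  0.1  1.5]
q [ 0.2821  0.6473  0.1402  0.9908 -0.0028 -0.6313] pitch err deg -4.17
t 19.22 pos [0.6466 0.1865 0.0473] jaw yaw 142.25 tilt 4.18 F [ 0.  -0.  -1.9] w 0.0550 j1 0.28 j6 -0.63
N 1 row x 0.0012 y 0.0016 z -0.0015 roll -0.0008 | total tool [ 0.0012  0.0016 -0.0015] yaw deg 0.0
```

View pics/w13o.png

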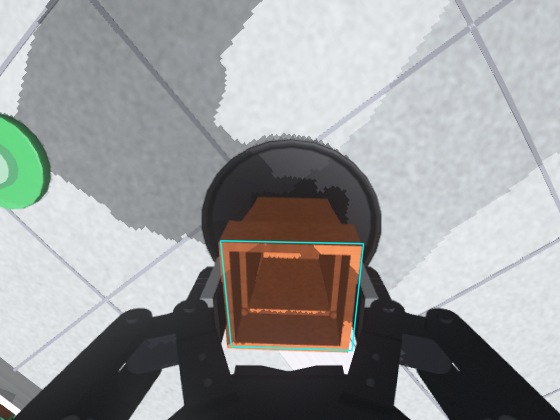

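Square pot gripped at 55 mm width. I lift it fast, which takes some tilt out.

Emit:
arm_command --motion '[{"x": -0.005,"y": 0,"z": 0,"roll": 0,"fingers": 0},{"x": -0.02,"y": 0,"z": 0,"roll": 0,"fingers": 0},{"x": -0.035,"y": 0,"z": 0,"roll": 0,"fingers": 0},{"x": -0.035,"y": 0,"z": 0,"roll": 0,"fingers": 0},{"x": -0.03,"y": 0,"z": 0,"roll": 0,"fingers": 0}]'

```text
clock: 19.68
eef_pos: [0.6307, 0.1821, 0.1651]
tool_rot: [-0.316, 0.618, 0.308, 0.651]
ft_force: [1.2, 0.2, -1.2]
grip_width: 0.0552
```

```bash
python3 - <<'E'
from p import *
o,R,_=state();print(R[:,0]);jd();plan(.42,-.06,.20,N=10)
E
```

```text
t 19.68 pos [0.6307 0.1821 0.1651] jaw yaw 142.28 tilt 2.83 F [ 1.2  0.2 -1.2] w 0.0552 j1 0.28 j6 -0.63
[ 0.04816379  0.01094599 -0.99877947]
dq mrad [ 3.000e-01 -1.012e+02  1.464e+02  2.711e+02 -1.000e-01  6.000e-01]
q [ 0.2825  0.5461  0.2865  1.2619 -0.0029 -0.6307] pitch err deg -2.83
t 19.68 pos [0.6307 0.1821 0.1651] jaw yaw 142.28 tilt 2.83 F [ 1.2  0.2 -1.2] w 0.0552 j1 0.28 j6 -0.63
N 10 row x -0.0048 y 0.0017 z -0.0319 roll -0.0000 | total tool [-0.0476  0.0175 -0.3189] yaw deg 0.0
```

Emit:
arm_command --motion '[{"x": -0.005,"y": 0.001,"z": -0.016,"roll": 0,"fingers": 0},{"x": -0.005,"y": 0.0017,"z": -0.032,"roll": 0,"fingers": 0},{"x": -0.005,"y": 0.0017,"z": -0.032,"roll": 0,"fingers": 0},{"x": -0.005,"y": 0.0017,"z": -0.032,"roll": 0,"fingers": 0},{"x": -0.005,"y": 0.0017,"z": -0.032,"roll": 0,"fingers": 0},{"x": -0.005,"y": 0.0017,"z": -0.032,"roll": 0,"fingers": 0},{"x": -0.004,"y": 0.0017,"z": -0.032,"roll": 0,"fingers": 0},{"x": -0.003,"y": 0.0017,"z": -0.032,"roll": 0,"fingers": 0},{"x": -0.003,"y": 0.001,"z": -0.025,"roll": 0,"fingers": 0},{"x": 0,"y": 0,"z": -0.01,"roll": 0,"fingers": 0}]'

```text
clock: 20.52
eef_pos: [0.4485, -0.0314, 0.206]
tool_rot: [-0.32, 0.606, 0.307, 0.66]
ft_force: [-0.2, 0.3, -0.5]
grip_width: 0.0552
```

```bash
python3 - <<'E'
from p import *
o,R,_=state();print(R[:,0]);jd();plan(.4383+.0028,-.3139-.0016,.18,3.98,90)
E
```

```text
t 20.52 pos [ 0.4485 -0.0314  0.206 ] jaw yaw 142.62 tilt 4.46 F [-0.2  0.3 -0.5] w 0.0552 j1 -0.09 j6 -1.00
[ 0.0759321   0.01646154 -0.9969771 ]
dq mrad [-367.8 -449.7 -527.5 -102.8   25.8 -373.6]
q [-0.0853  0.0964 -0.241   1.1591  0.0229 -1.0043] pitch err deg -4.26
t 20.52 pos [ 0.4485 -0.0314  0.206 ] jaw yaw 142.62 tilt 4.46 F [-0.2  0.3 -0.5] w 0.0552 j1 -0.09 j6 -1.00
N 8 row x 0.0026 y -0.0108 z -0.0347 roll -0.0902 | total tool [ 0.0207 -0.0867 -0.2776] yaw deg 41.4
```

```bash
cat >> p.py <<'E'
def pot(pg,qg,foot,tx,ty,tyaw,mod):
    """pot foot pose now, given grasp TCP pose and foot at grasp; what TCP shift is needed"""
    o=get_obs();R=Ro.from_quat(o['tool_rot']).as_matrix();G=Ro.from_quat(qg).as_matrix()
    f=G.T@(np.array(foot[:3])-pg); a=G.T@np.array([0,0,1.]); xd=G.T@np.array([np.cos(np.radians(foot[3])),np.sin(np.radians(foot[3])),0])
    F=o['eef_pos']+R@f; A=R@a; X=R@xd
    yaw=np.degrees(np.arctan2(X[1],X[0])); dy=(tyaw-yaw+mod/2)%mod-mod/2
    d=R.T@np.array([tx-F[0],ty-F[1],0])
    print('pot foot',np.round(F,4),'lean deg',np.round(np.degrees(A[:2]),2),'jaw-dir lean %.2f'%np.degrees(A@R[:,1]),'yaw err %.2f roll %.4f'%(dy,-np.radians(dy)),'shift tool',np.round(d,4))
SQ=dict(pg=np.array([0.6466,0.1865,0.0473]),qg=[-0.317,0.609,0.306,0.659],foot=(.643,.1859,.006,52.3),tx=.4383,ty=-.3139,tyaw=3.98,mod=90)
E
python3 - <<'E'
from p import *
pot(**SQ); plan(.440,-.311,.17,183.98,360)
E
```

```text
pot foot [ 0.4451 -0.0321  0.1647] lean deg [-0.33  0.07] jaw-dir lean -2.59 yaw err 41.32 roll -0.7211 shift tool [-0.0052 -0.1655 -0.2282]
t 20.52 pos [ 0.4485 -0.0314  0.206 ] jaw yaw 142.62 tilt 4.46 F [-0.2  0.3 -0.5] w 0.0552 j1 -0.09 j6 -1.00
N 8 row x 0.0038 y -0.0104 z -0.0343 roll -0.0902 | total tool [ 0.0306 -0.0835 -0.274 ] yaw deg 41.4
```

Emit:
arm_command --motion '[{"x": 0.001,"y": -0.006,"z": -0.018,"roll": -0.05,"fingers": 0},{"x": 0.003,"y": -0.0104,"z": -0.0343,"roll": -0.09,"fingers": 0},{"x": 0.003,"y": -0.0104,"z": -0.0343,"roll": -0.09,"fingers": 0},{"x": 0.003,"y": -0.0104,"z": -0.0343,"roll": -0.09,"fingers": 0},{"x": 0.003,"y": -0.0104,"z": -0.0343,"roll": -0.09,"fingers": 0},{"x": 0.003,"y": -0.0104,"z": -0.0343,"roll": -0.09,"fingers": 0},{"x": 0.003,"y": -0.0104,"z": -0.0343,"roll": -0.09,"fingers": 0},{"x": 0.001,"y": -0.006,"z": -0.022,"roll": -0.07,"fingers": 0},{"x": 0,"y": -0.003,"z": -0.01,"roll": -0.04,"fingers": 0}]'

```text
clock: 21.27
eef_pos: [0.4388, -0.3035, 0.1847]
tool_rot: [0.541, -0.452, -0.501, -0.502]
ft_force: [0.3, 0.2, -0.6]
grip_width: 0.0553
```

```bash
python3 - <<'E'
from p import *
state();jd();pot(**SQ)
E
```

```text
t 21.27 pos [ 0.4388 -0.3035  0.1847] jaw yaw -174.99 tilt 5.19 F [ 0.3  0.2 -0.6] w 0.0553 j1 -0.64 j6 -2.30
dq mrad [-5.5720e+02  1.8590e+02  1.7420e+02  2.0000e-01  4.2700e+01 -1.2948e+03]
q [-0.6425  0.2823 -0.0668  1.1593  0.0656 -2.2991] pitch err deg -3.58
pot foot [ 0.4386 -0.3083  0.1435] lean deg [-2.81  2.59] jaw-dir lean -2.59 yaw err -0.82 roll 0.0143 shift tool [-0.0001  0.0007 -0.0056]
```

The pot leans 3.8° radially. Fast rises remove that lean, so I cycle fast up and slow down here.

Emit:
arm_command --motion '[{"x": -0.03,"y": 0,"z": 0,"roll": 0.007,"fingers": 0},{"x": -0.04,"y": 0,"z": 0,"roll": 0.007,"fingers": 0},{"x": -0.04,"y": 0,"z": 0,"roll": 0,"fingers": 0},{"x": 0,"y": 0,"z": 0,"roll": 0,"fingers": 0}]'

```text
clock: 21.6
eef_pos: [0.429, -0.3087, 0.2939]
tool_rot: [0.533, -0.457, -0.5, -0.507]
ft_force: [1.1, -0.6, 0.5]
grip_width: 0.0548
```

```bash
python3 - <<'E'
from p import *
state();jd();pot(**SQ)
E
```

```text
t 21.60 pos [ 0.429  -0.3087  0.2939] jaw yaw -176.05 tilt 4.90 F [ 1.1 -0.6  0.5] w 0.0548 j1 -0.66 j6 -2.30
dq mrad [-19.6 -45.6 224.9 279.5   1.2  -1.6]
q [-0.6621  0.2367  0.1581  1.4388  0.0668 -2.3007] pitch err deg -3.06
pot foot [ 0.4284 -0.3131  0.2527] lean deg [-2.4   2.28] jaw-dir lean -2.59 yaw err 0.19 roll -0.0033 shift tool [ 0.0008 -0.0098 -0.0015]
```

Emit:
arm_command --motion '[{"x": 0.01,"y": 0,"z": -0.001,"roll": 0,"fingers": 0},{"x": 0.014,"y": 0,"z": -0.001,"roll": 0,"fingers": 0},{"x": 0.014,"y": 0,"z": -0.001,"roll": 0,"fingers": 0},{"x": 0.014,"y": 0,"z": -0.001,"roll": 0,"fingers": 0},{"x": 0.014,"y": 0,"z": -0.001,"roll": 0,"fingers": 0},{"x": 0.014,"y": 0,"z": 0,"roll": 0,"fingers": 0},{"x": 0.01,"y": 0,"z": 0,"roll": 0,"fingers": 0},{"x": 0.006,"y": 0,"z": 0,"roll": 0,"fingers": 0}]'

```text
clock: 22.27
eef_pos: [0.4412, -0.3112, 0.1899]
tool_rot: [0.536, -0.455, -0.499, -0.507]
ft_force: [-0.5, 0.9, -1.1]
grip_width: 0.0549
```

```bash
python3 - <<'E'
from p import *
state();jd();pot(**SQ)
E
```

```text
t 22.27 pos [ 0.4412 -0.3112  0.1899] jaw yaw -175.87 tilt 5.17 F [-0.5  0.9 -1.1] w 0.0549 j1 -0.65 j6 -2.29
dq mrad [   9.7   56.5 -195.9 -258.8    0.8    7.1]
q [-0.6523  0.2932 -0.0378  1.18    0.0676 -2.2936] pitch err deg -3.43
pot foot [ 0.4408 -0.3158  0.1487] lean deg [-2.72  2.42] jaw-dir lean -2.59 yaw err 0.05 roll -0.0008 shift tool [-0.0002  0.0024  0.0021]
```

Emit:
arm_command --motion '[{"x": 0.01,"y": 0.001,"z": 0.001,"roll": 0,"fingers": 0},{"x": 0.014,"y": 0,"z": 0,"roll": 0,"fingers": 0},{"x": 0.016,"y": 0,"z": 0,"roll": 0,"fingers": 0},{"x": 0.016,"y": 0,"z": 0,"roll": 0,"fingers": 0},{"x": 0.016,"y": 0,"z": 0,"roll": 0,"fingers": 0},{"x": 0.014,"y": 0,"z": 0,"roll": 0,"fingers": 0},{"x": 0.01,"y": 0,"z": 0,"roll": 0,"fingers": 0},{"x": 0.006,"y": 0,"z": 0,"roll": 0,"fingers": 0}]'

```text
clock: 22.93
eef_pos: [0.4471, -0.3032, 0.0743]
tool_rot: [0.534, -0.454, -0.503, -0.506]
ft_force: [-0.9, -0.6, -1.2]
grip_width: 0.0554
```

```bash
python3 - <<'E'
from p import *
state();jd();pot(**SQ)
E
```

```text
t 22.93 pos [ 0.4471 -0.3032  0.0743] jaw yaw -175.70 tilt 4.88 F [-0.9 -0.6 -1.2] w 0.0554 j1 -0.63 j6 -2.28
dq mrad [  18.6  108.4 -167.9 -268.6   -0.    15.1]
q [-0.6337  0.4016 -0.2057  0.9115  0.0676 -2.2785] pitch err deg -2.98
pot foot [ 0.4465 -0.3075  0.0331] lean deg [-2.35  2.07] jaw-dir lean -2.59 yaw err -0.17 roll 0.0030 shift tool [-0.0008  0.0087 -0.0058]
```

Emit:
arm_command --motion '[{"x": -0.01,"y": 0,"z": 0,"roll": 0,"fingers": 0},{"x": -0.025,"y": 0,"z": 0,"roll": 0,"fingers": 0},{"x": -0.035,"y": 0,"z": 0,"roll": 0,"fingers": 0},{"x": -0.03,"y": 0,"z": 0,"roll": 0,"fingers": 0}]'

```text
clock: 23.27
eef_pos: [0.433, -0.3, 0.1672]
tool_rot: [0.526, -0.455, -0.511, -0.505]
ft_force: [1.0, -0.8, -0.8]
grip_width: 0.0553
```

```bash
python3 - <<'E'
from p import *
state();jd();pot(**SQ)
E
```

```text
t 23.27 pos [ 0.433  -0.3     0.1672] jaw yaw -175.66 tilt 4.20 F [ 1.  -0.8 -0.8] w 0.0553 j1 -0.65 j6 -2.29
dq mrad [-11.5 -93.3 129.3 247.6   0.6 -13.5]
q [-0.6452  0.3083 -0.0764  1.1591  0.0682 -2.292 ] pitch err deg -1.54
pot foot [ 0.4316 -0.3038  0.1259] lean deg [-1.25  1.24] jaw-dir lean -2.59 yaw err -0.32 roll 0.0056 shift tool [ 0.     -0.0059 -0.0106]
```

That took the lean from 3.8° to 1.8°. One more low cycle.

Emit:
arm_command --motion '[{"x": 0.01,"y": -0.001,"z": -0.002,"roll": 0.003,"fingers": 0},{"x": 0.014,"y": -0.001,"z": -0.002,"roll": 0.002,"fingers": 0},{"x": 0.016,"y": -0.001,"z": -0.002,"roll": 0,"fingers": 0},{"x": 0.016,"y": 0,"z": -0.001,"roll": 0,"fingers": 0},{"x": 0.014,"y": 0,"z": -0.001,"roll": 0,"fingers": 0},{"x": 0.012,"y": 0,"z": -0.001,"roll": 0,"fingers": 0},{"x": 0.007,"y": 0,"z": 0,"roll": 0,"fingers": 0}]'

```text
clock: 23.85
eef_pos: [0.4544, -0.3147, 0.0976]
tool_rot: [0.538, -0.454, -0.496, -0.508]
ft_force: [-0.4, -0.1, -1.3]
grip_width: 0.0552
```

```bash
python3 - <<'E'
from p import *
state();jd();pot(**SQ)
E
```

```text
t 23.85 pos [ 0.4544 -0.3147  0.0976] jaw yaw -175.86 tilt 5.52 F [-0.4 -0.1 -1.3] w 0.0552 j1 -0.64 j6 -2.28
dq mrad [ 2.000e+00  7.900e+01 -8.270e+01 -2.026e+02  2.000e-01  7.800e+00]
q [-0.6433  0.3873 -0.1591  0.9565  0.0684 -2.2843] pitch err deg -3.89
pot foot [ 0.4543 -0.3194  0.0564] lean deg [-3.11  2.61] jaw-dir lean -2.59 yaw err 0.07 roll -0.0013 shift tool [-0.0014  0.0155  0.0066]
```

Emit:
arm_command --motion '[{"x": -0.01,"y": 0,"z": 0,"roll": 0,"fingers": 0},{"x": -0.025,"y": 0,"z": 0,"roll": 0,"fingers": 0},{"x": -0.035,"y": 0,"z": 0,"roll": 0,"fingers": 0},{"x": -0.03,"y": 0,"z": 0,"roll": 0,"fingers": 0}]'

```text
clock: 24.18
eef_pos: [0.4401, -0.3122, 0.195]
tool_rot: [0.532, -0.455, -0.502, -0.507]
ft_force: [0.7, -1.3, -1.5]
grip_width: 0.0551
```

```bash
python3 - <<'E'
from p import *
state();jd();pot(**SQ)
E
```

```text
t 24.18 pos [ 0.4401 -0.3122  0.195 ] jaw yaw -175.86 tilt 4.87 F [ 0.7 -1.3 -1.5] w 0.0551 j1 -0.66 j6 -2.30
dq mrad [-12.6 -89.8 141.9 250.2   0.9 -13.6]
q [-0.6558  0.2976 -0.0173  1.2067  0.0693 -2.2979] pitch err deg -2.82
pot foot [ 0.4395 -0.3164  0.1538] lean deg [-2.31  2.  ] jaw-dir lean -2.59 yaw err -0.02 roll 0.0003 shift tool [-0.      0.001   0.0026]
```

Emit:
arm_command --motion '[{"x": 0,"y": 0,"z": 0,"roll": 0,"fingers": 0},{"x": 0,"y": 0,"z": 0,"roll": 0,"fingers": 0},{"x": 0,"y": 0,"z": 0,"roll": 0,"fingers": 0}]'

```text
clock: 24.43
eef_pos: [0.4442, -0.3157, 0.2087]
tool_rot: [0.54, -0.454, -0.495, -0.508]
ft_force: [-0.5, 0.2, -1.5]
grip_width: 0.0553
```

```bash
python3 - <<'E'
from p import *
state();jd();pot(**SQ)
E
```

```text
t 24.43 pos [ 0.4442 -0.3157  0.2087] jaw yaw -175.82 tilt 5.67 F [-0.5  0.2 -1.5] w 0.0553 j1 -0.66 j6 -2.30
dq mrad [ -0.7 -13.8  16.    8.3   0.1  -0.1]
q [-6.565e-01  2.838e-01 -1.300e-03  1.215e+00  6.940e-02 -2.298e+00] pitch err deg -4.05
pot foot [ 0.4442 -0.3205  0.1675] lean deg [-3.28  2.74] jaw-dir lean -2.59 yaw err 0.06 roll -0.0010 shift tool [-0.0005  0.0054  0.007 ]
```

Emit:
arm_command --motion '[{"x": 0.004,"y": 0,"z": 0,"roll": 0,"fingers": 0},{"x": 0.008,"y": 0,"z": 0,"roll": 0,"fingers": 0},{"x": 0.012,"y": 0,"z": 0,"roll": 0,"fingers": 0},{"x": 0.014,"y": 0,"z": 0,"roll": 0,"fingers": 0}]'

```text
clock: 24.77
eef_pos: [0.4486, -0.3156, 0.1703]
tool_rot: [0.541, -0.454, -0.493, -0.508]
ft_force: [-0.2, -0.5, -1.6]
grip_width: 0.0548
```

```bash
python3 - <<'E'
from p import *
state();jd();pot(**SQ)
E
```

```text
t 24.77 pos [ 0.4486 -0.3156  0.1703] jaw yaw -175.81 tilt 5.84 F [-0.2 -0.5 -1.6] w 0.0548 j1 -0.65 j6 -2.29
dq mrad [  5.4  27.4 -65.2 -96.9  -0.4   5.4]
q [-0.6512  0.3112 -0.0665  1.1181  0.0691 -2.2926] pitch err deg -4.30
pot foot [ 0.4488 -0.3205  0.1292] lean deg [-3.46  2.87] jaw-dir lean -2.59 yaw err 0.07 roll -0.0012 shift tool [-0.001   0.01    0.0073]
```

Emit:
arm_command --motion '[{"x": 0.016,"y": 0,"z": 0,"roll": 0,"fingers": 0},{"x": 0.016,"y": 0,"z": 0,"roll": 0,"fingers": 0},{"x": 0.016,"y": 0,"z": 0,"roll": 0,"fingers": 0}]'

```text
clock: 25.02
eef_pos: [0.4515, -0.313, 0.1155]
tool_rot: [0.539, -0.454, -0.496, -0.507]
ft_force: [-0.1, -0.9, -1.3]
grip_width: 0.0552
```

```bash
python3 - <<'E'
from p import *
state();jd();pot(**SQ)
E
```

```text
t 25.02 pos [ 0.4515 -0.313   0.1155] jaw yaw -175.82 tilt 5.55 F [-0.1 -0.9 -1.3] w 0.0552 j1 -0.64 j6 -2.29
dq mrad [   7.1   52.   -77.3 -122.8   -0.5    6.8]
q [-0.6441  0.3632 -0.1438  0.9953  0.0685 -2.2858] pitch err deg -3.93
pot foot [ 0.4515 -0.3178  0.0744] lean deg [-3.15  2.64] jaw-dir lean -2.59 yaw err 0.03 roll -0.0006 shift tool [-0.0012  0.0128  0.0048]
```

```bash
python3 - <<'E'
from p import *
snap('wrist','w14');c=snap('scene','s14')
im=cv2.imread('pics/s14.png')
cv2.imwrite('pics/s14c.png',cv2.resize(im[110:260,60:260],(800,600),interpolation=cv2.INTER_CUBIC))
# vertical direction at pot
P=proj(c,[[.4515,-.318,.05],[.4515,-.318,.12]]);print(P,P[1]-P[0])
E
```

```text
[[121.30097286 210.711842  ]
 [115.43542578 188.70938396]] [ -5.86554708 -22.00245804]
```

View pics/w14.png

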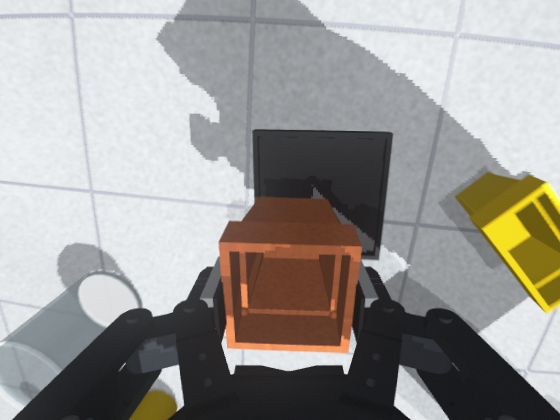

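View pics/s14c.png

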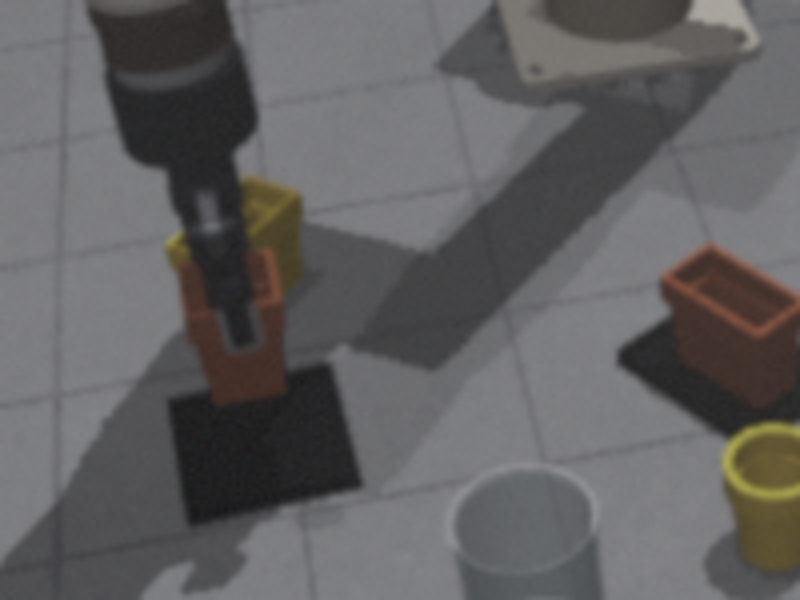

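The scene view shows the square pot upright in the gripper above the square saucer, leaning about 3°. The lean comes from slow drift at rest, so dwelling makes it worse. I go straight down and set it gently.

Emit:
arm_command --motion '[{"x": 0.012,"y": 0.003,"z": 0.001,"roll": 0,"fingers": 0},{"x": 0.012,"y": 0.003,"z": 0.001,"roll": 0,"fingers": 0},{"x": 0.01,"y": 0.003,"z": 0.001,"roll": 0,"fingers": 0},{"x": 0.008,"y": 0.002,"z": 0,"roll": 0,"fingers": 0},{"x": 0.005,"y": 0.001,"z": 0,"roll": 0,"fingers": 0}]'

```text
clock: 25.53
eef_pos: [0.4408, -0.3076, 0.0625]
tool_rot: [0.536, -0.454, -0.5, -0.507]
ft_force: [-0.3, 0.1, -0.7]
grip_width: 0.0553
```

```bash
python3 - <<'E'
from p import *
state();jd();pot(**SQ)
E
```

```text
t 25.53 pos [ 0.4408 -0.3076  0.0625] jaw yaw -175.79 tilt 5.16 F [-0.3  0.1 -0.7] w 0.0553 j1 -0.65 j6 -2.29
dq mrad [  -4.    43.7  -90.6 -123.8    0.4   -5.1]
q [-0.6481  0.4069 -0.2344  0.8715  0.0689 -2.2909] pitch err deg -3.32
pot foot [ 0.4404 -0.3121  0.0213] lean deg [-2.68  2.28] jaw-dir lean -2.59 yaw err -0.05 roll 0.0008 shift tool [-0.0002  0.0022 -0.0017]
```

Emit:
arm_command --motion '[{"x": 0.004,"y": 0.001,"z": -0.001,"roll": 0,"fingers": 0},{"x": 0.004,"y": 0.001,"z": -0.001,"roll": 0,"fingers": 0},{"x": 0.0025,"y": 0.0003,"z": 0,"roll": 0,"fingers": 0}]'

```text
clock: 25.78
eef_pos: [0.4395, -0.3098, 0.0509]
tool_rot: [0.535, -0.454, -0.5, -0.507]
ft_force: [-0.7, 0.4, -1.1]
grip_width: 0.055
```

```bash
python3 - <<'E'
from p import *
state();jd();pot(**SQ)
snap('wrist','w15');ov('w15',[(rc(.4383,-.3139,3.98,.108,.108,.012),(0,255,0)),(rc(.4383,-.3139,3.98,.056,.056,.076),(255,255,0))])
E
```

```text
t 25.78 pos [ 0.4395 -0.3098  0.0509] jaw yaw -175.80 tilt 5.14 F [-0.7  0.4 -1.1] w 0.0550 j1 -0.65 j6 -2.30
dq mrad [ -4.9  15.1 -12.2 -26.5   0.2  -4.9]
q [-0.653   0.422  -0.2466  0.845   0.0692 -2.2958] pitch err deg -3.28
pot foot [ 0.4391 -0.3143  0.0096] lean deg [-2.66  2.27] jaw-dir lean -2.59 yaw err -0.05 roll 0.0008 shift tool [-0.0001  0.0008  0.0004]
```

View pics/w15o.png

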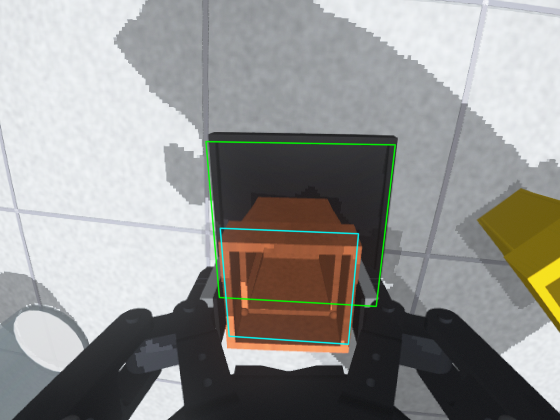

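```bash
python3 - <<'E'
import cv2
im=cv2.imread('pics/w15.png');cv2.imwrite('pics/w15c.png',cv2.resize(im[120:360,190:420],None,fx=2.5,fy=2.5,interpolation=cv2.INTER_CUBIC))
E
```

```text
(no output)
```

View pics/w15c.png

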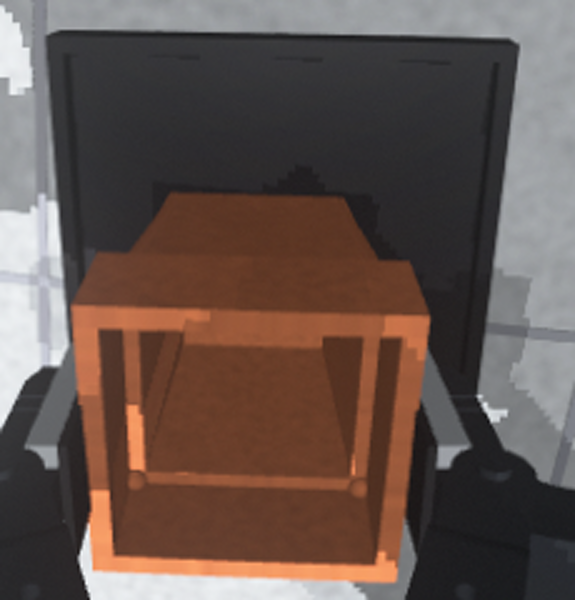

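```bash
python3 - <<'E'
from p import *
c=load('w15')
f=lambda x,y:(190+(x+.5)/2.5-.5,120+(y+.5)/2.5-.5)
print('proj foot if centred',np.round(proj(c,rc(.4383,-.3139,3.98,.042,.042,.006)),1))
print('proj lip if centred',np.round(proj(c,rc(.4383,-.3139,3.98,.056,.056,.076)),1))
for n,p,z in [('foot',(170,193),.008),('foot',(345,197),.008),('lipfar',(75,305),.077),('lipfar',(428,317),.077),('lipn',(93,570),.077),('lipn',(397,580),.077),('sauc',(50,33),.012),('sauc',(517,43),.012)]:
    u=f(*p);print(n,np.round(u,1),np.round(at(c,*u,z),4))
print('sauc model corners',np.round(rc(.4383,-.3139,3.98,.108,.108,.012),4))
E
```

```text
proj foot if centred [[265.7 253.4]
 [264.3 193.6]
 [332.  195.6]
 [328.8 256.3]]
proj lip if centred [[228.7 335.8]
 [219.7 227.8]
 [358.  233.2]
 [347.8 343.7]]
foot [257.7 196.9] [ 0.4644 -0.3315  0.008 ]
foot [327.7 198.5] [ 0.4213 -0.3348  0.008 ]
lipfar [219.7 241.7] [ 0.4679 -0.3341  0.077 ]
lipfar [360.9 246.5] [ 0.4105 -0.3386  0.077 ]
lipn [226.9 347.7] [ 0.4649 -0.2775  0.077 ]
lipn [348.5 351.7] [ 0.4076 -0.2842  0.077 ]
sauc [209.7 132.9] [ 0.4934 -0.369   0.012 ]
sauc [396.5 136.9] [ 0.3879 -0.3756  0.012 ]
sauc model corners [[ 0.4884 -0.2563  0.012 ]
 [ 0.4959 -0.364   0.012 ]
 [ 0.3882 -0.3715  0.012 ]
 [ 0.3807 -0.2638  0.012 ]]
```

```bash
python3 - <<'E'
from p import *
c=snap('scene','s15');t=snap('top','t15')
im=cv2.imread('pics/s15.png');a=cv2.resize(im[170:245,85:165],(640,600),interpolation=cv2.INTER_CUBIC);cv2.imwrite('pics/s15c.png',a)
im=cv2.imread('pics/t15.png');a=cv2.resize(im[200:275,360:460],(800,600),interpolation=cv2.INTER_CUBIC);cv2.imwrite('pics/t15c.png',a)
E
```

```text
(no output)
```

View pics/s15c.png

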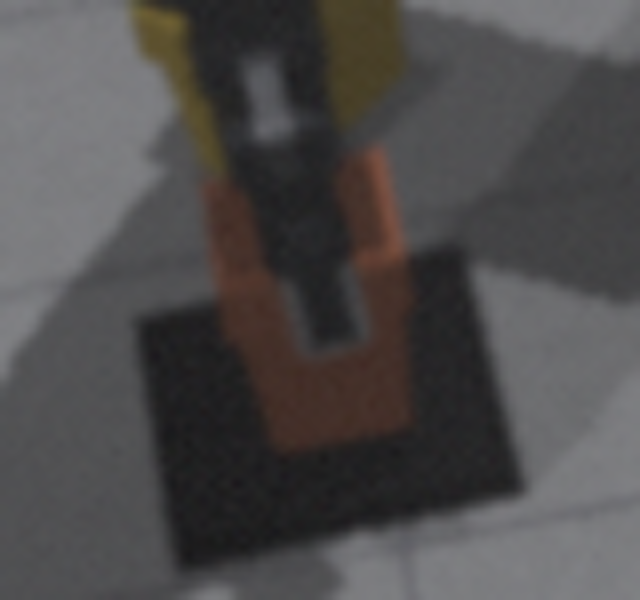

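View pics/t15c.png

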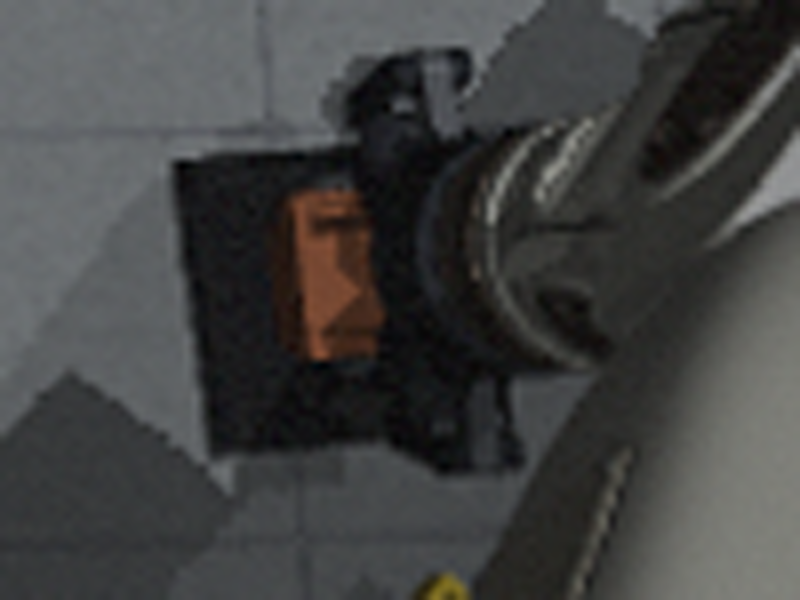

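```bash
python3 - <<'E'
from p import *
c=load('s15');g=lambda x,y:(85+(x+.5)/8-.5,170+(y+.5)/8-.5)
S=np.array([at(c,*g(*p),.012) for p in [(183,570),(522,490),(470,247),(140,318)]]);print('scene saucer ctr',S.mean(0).round(4))
F=np.array([at(c,*g(*p),.0095) for p in [(282,452),(412,428)]]);m=F.mean(0);print(F.round(4),'foot ctr',m-.021*np.array([np.cos(.07),np.sin(.07),0]))
c=load('t15');g=lambda x,y:(360+(x+.5)/8-.5,200+(y+.5)/8-.5)
L=np.array([at(c,*g(*p),.076) for p in [(285,195),(308,360)]]);m=L.mean(0);print(L.round(4),'top lip ctr',m+.028*np.array([np.sin(.07),-np.cos(.07),0]))
S=np.array([at(c,*g(*p),.012) for p in [(175,160),(212,455)]]);print(S.round(4),'sauc ctr top',S.mean(0)+.054*np.array([np.sin(.07),-np.cos(.07),0]))
E
```

```text
scene saucer ctr [ 0.4447 -0.3143  0.012 ]
[[ 0.4604 -0.3303  0.0095]
 [ 0.4609 -0.2901  0.0095]] foot ctr [ 0.43971283 -0.3116804   0.0095    ]
[[ 0.465  -0.2777  0.076 ]
 [ 0.4081 -0.2813  0.076 ]] top lip ctr [ 0.43852914 -0.30746348  0.076     ]
[[ 0.4883 -0.2569  0.012 ]
 [ 0.381  -0.2628  0.012 ]] sauc ctr top [ 0.43840173 -0.31372149  0.012     ]
```

The cameras and the kinematics agree that the foot is about 3.5 mm toward +y of the saucer's centre. I correct that and lower to contact.

Emit:
arm_command --motion '[{"x": 0,"y": 0.0007,"z": -0.002,"roll": 0,"fingers": 0},{"x": 0.001,"y": 0.0005,"z": -0.0015,"roll": 0,"fingers": 0},{"x": 0.0015,"y": 0,"z": 0,"roll": 0,"fingers": 0}]'

```text
clock: 26.18
eef_pos: [0.4401, -0.3143, 0.0501]
tool_rot: [0.537, -0.454, -0.499, -0.507]
ft_force: [-0.3, -0.1, -0.6]
grip_width: 0.0552
```

```bash
python3 - <<'E'
from p import *
state();pot(**SQ)
E
```

```text
t 26.18 pos [ 0.4401 -0.3143  0.0501] jaw yaw -175.76 tilt 5.28 F [-0.3 -0.1 -0.6] w 0.0552 j1 -0.66 j6 -2.30
pot foot [ 0.4398 -0.3189  0.0089] lean deg [-2.83  2.38] jaw-dir lean -2.59 yaw err -0.06 roll 0.0011 shift tool [-0.      0.0011  0.0051]
```

Emit:
arm_command --motion '[{"x": 0.0015,"y": 0.001,"z": 0.001,"roll": 0,"fingers": 0},{"x": 0.0012,"y": 0.0005,"z": 0,"roll": 0,"fingers": 0}]'

```text
clock: 26.35
eef_pos: [0.4392, -0.3139, 0.0476]
tool_rot: [0.537, -0.454, -0.498, -0.507]
ft_force: [0.6, 0.3, 2.5]
grip_width: 0.0551
```

```bash
python3 - <<'E'
from p import *
state();pot(**SQ)
E
```

```text
t 26.35 pos [ 0.4392 -0.3139  0.0476] jaw yaw -175.77 tilt 5.34 F [0.6 0.3 2.5] w 0.0551 j1 -0.66 j6 -2.30
pot foot [ 0.439  -0.3185  0.0064] lean deg [-2.9   2.44] jaw-dir lean -2.59 yaw err -0.05 roll 0.0008 shift tool [0.     0.0004 0.0046]
```

Emit:
arm_command --motion '[{"x": 0.001,"y": 0,"z": 0,"roll": 0,"fingers": 0},{"x": 0.0008,"y": 0,"z": 0,"roll": 0,"fingers": 0}]'

```text
clock: 26.52
eef_pos: [0.4393, -0.3143, 0.0474]
tool_rot: [0.538, -0.454, -0.498, -0.507]
ft_force: [-1.5, 1.2, 7.5]
grip_width: 0.0548
```

```bash
python3 - <<'E'
from p import *
state();pot(**SQ)
E
```

```text
t 26.52 pos [ 0.4393 -0.3143  0.0474] jaw yaw -175.78 tilt 5.37 F [-1.5  1.2  7.5] w 0.0548 j1 -0.66 j6 -2.30
pot foot [ 0.4392 -0.3189  0.0062] lean deg [-2.94  2.5 ] jaw-dir lean -2.59 yaw err -0.02 roll 0.0004 shift tool [0.     0.0005 0.0051]
```

Contact is 7.5 N, so I open slowly and then rise.

Emit:
arm_command --motion '[{"x": 0,"y": 0,"z": 0,"roll": 0,"fingers": 0.66},{"x": 0,"y": 0,"z": 0,"roll": 0,"fingers": 0.69},{"x": 0,"y": 0,"z": 0,"roll": 0,"fingers": 0.75},{"x": 0,"y": 0,"z": 0,"roll": 0,"fingers": 0.9},{"x": 0,"y": 0,"z": 0,"roll": 0,"fingers": 1},{"x": 0,"y": 0,"z": 0,"roll": 0,"fingers": 1}]'

```text
clock: 27.02
eef_pos: [0.4402, -0.3146, 0.0481]
tool_rot: [0.539, -0.454, -0.497, -0.507]
ft_force: [1.0, 1.0, 0.6]
grip_width: 0.0855
```

```bash
python3 - <<'E'
from p import *
state()
snap('wrist','w16')
E
```

```text
t 27.02 pos [ 0.4402 -0.3146  0.0481] jaw yaw -175.76 tilt 5.47 F [1.  1.  0.6] w 0.0855 j1 -0.66 j6 -2.30
```

View pics/w16.png

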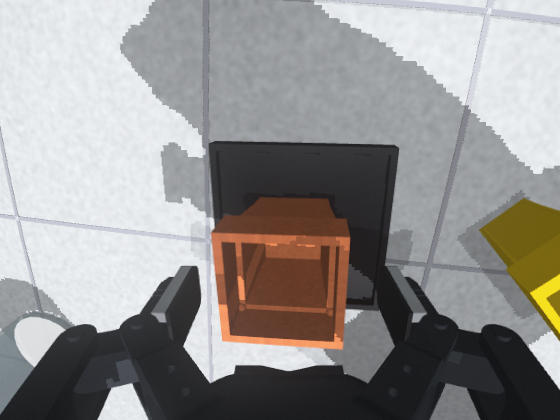

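Emit:
arm_command --motion '[{"x": -0.006,"y": 0,"z": 0,"roll": 0,"fingers": 1},{"x": -0.02,"y": 0,"z": 0,"roll": 0,"fingers": 1},{"x": -0.035,"y": 0,"z": 0,"roll": 0,"fingers": 1},{"x": -0.035,"y": 0,"z": 0,"roll": 0,"fingers": 1},{"x": -0.02,"y": 0,"z": 0,"roll": 0,"fingers": 1}]'

```text
clock: 27.48
eef_pos: [0.4248, -0.3129, 0.1617]
tool_rot: [0.533, -0.455, -0.503, -0.507]
ft_force: [0.2, -1.8, -0.2]
grip_width: 0.0856
```

```bash
python3 - <<'E'
from p import *
plan(.4257,.3351,.19,N=18)
E
```

```text
t 27.48 pos [ 0.4248 -0.3129  0.1617] jaw yaw -175.77 tilt 4.87 F [ 0.2 -1.8 -0.2] w 0.0856 j1 -0.68 j6 -2.32
N 18 row x -0.0007 y -0.0028 z 0.0359 roll -0.0000 | total tool [-0.0118 -0.0509  0.6465] yaw deg 0.0
```

Emit:
arm_command --motion '[{"x": -0.002,"y": -0.0015,"z": 0.018,"roll": 0,"fingers": 1},{"x": -0.001,"y": -0.0028,"z": 0.0359,"roll": 0,"fingers": 1},{"x": -0.001,"y": -0.0028,"z": 0.0359,"roll": 0,"fingers": 1},{"x": -0.001,"y": -0.0028,"z": 0.0359,"roll": 0,"fingers": 1},{"x": -0.001,"y": -0.0028,"z": 0.0359,"roll": 0,"fingers": 1},{"x": -0.001,"y": -0.0028,"z": 0.0359,"roll": 0,"fingers": 1},{"x": -0.001,"y": -0.0028,"z": 0.0359,"roll": 0,"fingers": 1},{"x": -0.001,"y": -0.0028,"z": 0.0359,"roll": 0,"fingers": 1},{"x": -0.001,"y": -0.0028,"z": 0.0359,"roll": 0,"fingers": 1},{"x": -0.001,"y": -0.0028,"z": 0.0359,"roll": 0,"fingers": 1},{"x": 0,"y": -0.0028,"z": 0.0359,"roll": 0,"fingers": 1},{"x": 0,"y": -0.0028,"z": 0.0359,"roll": 0,"fingers": 1},{"x": 0,"y": -0.0028,"z": 0.0359,"roll": 0,"fingers": 1},{"x": 0,"y": -0.0028,"z": 0.0359,"roll": 0,"fingers": 1},{"x": 0,"y": -0.0028,"z": 0.0359,"roll": 0,"fingers": 1},{"x": 0,"y": -0.0028,"z": 0.0359,"roll": 0,"fingers": 1},{"x": 0,"y": -0.002,"z": 0.026,"roll": 0,"fingers": 1},{"x": 0,"y": 0,"z": 0.015,"roll": 0,"fingers": 1},{"x": 0,"y": 0,"z": 0.006,"roll": 0,"fingers": 1}]'

```text
clock: 29.07
eef_pos: [0.4312, 0.3145, 0.2023]
tool_rot: [0.541, -0.45, -0.49, -0.514]
ft_force: [0.6, -0.2, 0.2]
grip_width: 0.0851
```

```bash
python3 - <<'E'
from p import *
plan(.4257,.3351,.19)
snap('wrist','w17');c=snap('top','t17')
t=np.linspace(0,6.28,60)
ov('w17',[(np.c_[.4257+.03*np.cos(t),.3351+.03*np.sin(t),0*t+.082],(255,255,0)),(np.c_[.4268+.06*np.cos(t),.3358+.06*np.sin(t),0*t+.012],(0,255,0))])
im=cv2.imread('pics/t17.png')
def crop(u,v,w=30): return cv2.resize(im[v-w:v+w,u-w:u+w],(400,400),interpolation=cv2.INTER_CUBIC)
cv2.imwrite('pics/t17c.png',np.hstack([crop(300,234),crop(404,238)]))
E
```

```text
t 29.07 pos [0.4312 0.3145 0.2023] jaw yaw -176.24 tilt 6.64 F [ 0.6 -0.2  0.2] w 0.0851 j1 0.66 j6 -0.98
N 1 row x 0.0119 y 0.0055 z 0.0208 roll -0.0000 | total tool [0.0119 0.0055 0.0208] yaw deg 0.0
```

View pics/w17o.png

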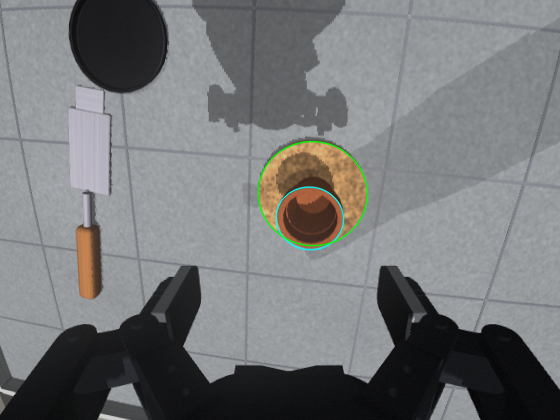

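View pics/t17c.png

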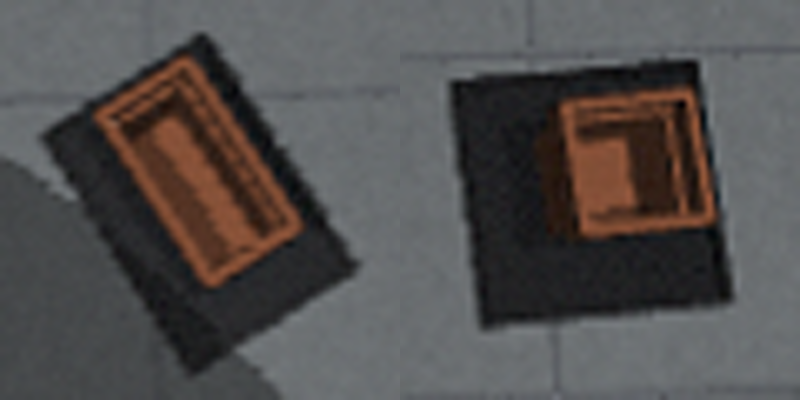

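```bash
python3 - <<'E'
from m import *
c=load('t17')
def mp(u,v): return lambda P:[((x+.5)/(20/3)-.5+u-30,(y+.5)/(20/3)-.5+v-30) for x,y in P]
a=mp(300,234);b=mp(404,238)
print('s_obl',*rect(c,a([(203,33),(357,267),(193,375),(42,135)]),.012,.124,.086))
print('s_sq',*rect(c,b([(50,80),(297,60),(333,298),(83,328)]),.012,.108,.108))
print('p_obl',*rect(c,a([(188,52),(304,230),(210,289),(94,116)]),.076,.086,.046))
print('p_sq',*rect(c,b([(157,98),(293,86),(318,221),(180,238)]),.076,.056,.056))
E
```

```text
s_obl [ 4.52100e-01 -1.61000e-02  3.11774e+01] res mm 1.6 sides [0.122 0.085 0.123 0.084]
s_sq [ 0.4383 -0.3139  3.9835] res mm 2.0 sides [0.11  0.105 0.11  0.108]
p_obl [ 4.56400e-01 -1.38000e-02  3.17037e+01] res mm 1.2 sides [0.088 0.046 0.086 0.047]
p_sq [ 0.4428 -0.3145  4.9507] res mm 1.2 sides [0.057 0.056 0.058 0.058]
```

The oblong pot is about 5 mm off along its length and the square about 4.5 mm off; both yaws are within 1°. For the round pot I turn the jaws across the tilt direction so the pads meet its lip squarely.

Emit:
arm_command --motion '[{"x": 0,"y": 0.0028,"z": 0.01,"roll": 0.06,"fingers": 1},{"x": 0,"y": 0.0028,"z": 0.01,"roll": 0.12,"fingers": 1},{"x": 0,"y": 0,"z": 0,"roll": 0.12,"fingers": 1},{"x": 0,"y": 0,"z": 0,"roll": 0.12,"fingers": 1},{"x": 0,"y": 0,"z": 0,"roll": 0.12,"fingers": 1},{"x": 0,"y": 0,"z": 0,"roll": 0.12,"fingers": 1},{"x": 0,"y": 0,"z": 0,"roll": 0.12,"fingers": 1},{"x": 0,"y": 0,"z": 0,"roll": 0.12,"fingers": 1},{"x": 0,"y": 0,"z": 0,"roll": 0.12,"fingers": 1},{"x": 0,"y": 0,"z": 0,"roll": 0.12,"fingers": 1},{"x": 0,"y": 0,"z": 0,"roll": 0.12,"fingers": 1},{"x": 0,"y": 0,"z": 0,"roll": 0.12,"fingers": 1},{"x": 0,"y": 0,"z": 0,"roll": 0.08,"fingers": 1}]'

```text
clock: 30.25
eef_pos: [0.4261, 0.3085, 0.2035]
tool_rot: [-0.039, 0.666, 0.036, 0.744]
ft_force: [-0.1, 0.1, 0.7]
grip_width: 0.0855
```

```bash
python3 - <<'E'
from p import *
o,R,_=state();print(R[:,0]);plan(.4275,.3351,.10)
c=load('t17');im=cv2.imread('pics/t17.png');v,u=245,178
cv2.imwrite('pics/t17m.png',cv2.resize(im[v-30:v+30,u-30:u+30],(600,600),interpolation=cv2.INTER_CUBIC))
E
```

```text
t 30.25 pos [0.4261 0.3085 0.2035] jaw yaw 96.06 tilt 6.40 F [-0.1  0.1  0.7] w 0.0855 j1 0.67 j6 0.56
[ 0.11138034  0.00135186 -0.99377693]
t 30.25 pos [0.4261 0.3085 0.2035] jaw yaw 96.06 tilt 6.40 F [-0.1  0.1  0.7] w 0.0855 j1 0.67 j6 0.56
N 3 row x 0.0344 y 0.0091 z -0.0024 roll -0.0000 | total tool [ 0.1031  0.0274 -0.0072] yaw deg 0.0
```

View pics/t17m.png

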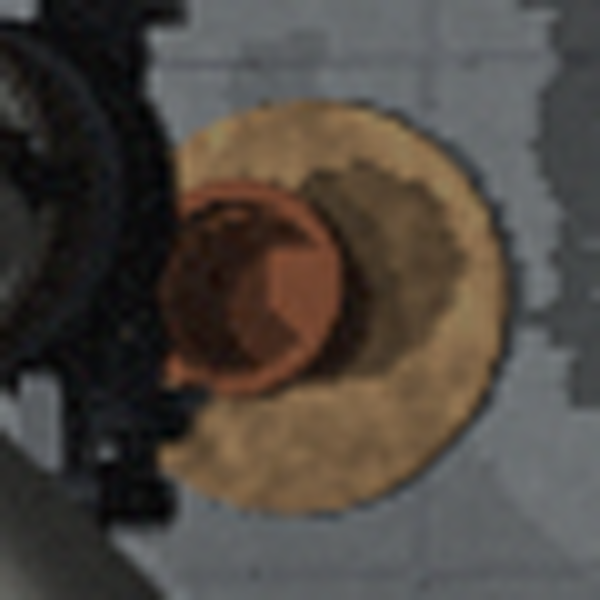

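```bash
python3 - <<'E'
from p import *
c=load('t17');p=at(c,148+23.75-.5,215+28.65-.5,.082);print(p)
plan(p[0]+.003,p[1],.11)
E
```

```text
[0.42528803 0.33515987 0.082     ]
t 30.25 pos [0.4261 0.3085 0.2035] jaw yaw 96.06 tilt 6.40 F [-0.1  0.1  0.7] w 0.0855 j1 0.67 j6 0.56
N 3 row x 0.0311 y 0.0091 z -0.0018 roll -0.0000 | total tool [ 0.0932  0.0273 -0.0054] yaw deg 0.0
```

Emit:
arm_command --motion '[{"x": 0.008,"y": 0.003,"z": -0.001,"roll": 0,"fingers": 1},{"x": 0.013,"y": 0.005,"z": -0.001,"roll": 0,"fingers": 1},{"x": 0.015,"y": 0.006,"z": -0.001,"roll": 0,"fingers": 1},{"x": 0.015,"y": 0.005,"z": -0.001,"roll": 0,"fingers": 1},{"x": 0.013,"y": 0.004,"z": -0.001,"roll": 0,"fingers": 1},{"x": 0.01,"y": 0.002,"z": 0,"roll": 0,"fingers": 1},{"x": 0.006,"y": 0.001,"z": 0,"roll": 0,"fingers": 1}]'

```text
clock: 30.83
eef_pos: [0.4296, 0.325, 0.1209]
tool_rot: [-0.039, 0.665, 0.035, 0.745]
ft_force: [0.5, 0.3, -0.8]
grip_width: 0.0854
```

```bash
python3 - <<'E'
from p import *
o,R,_=state();print(R[:,0]);plan(.4283,.3352,.053)
E
```

```text
t 30.83 pos [0.4296 0.325  0.1209] jaw yaw 95.96 tilt 6.57 F [ 0.5  0.3 -0.8] w 0.0854 j1 0.69 j6 0.58
[ 1.14483241e-01 -7.49023719e-04 -9.93424897e-01]
t 30.83 pos [0.4296 0.325  0.1209] jaw yaw 95.96 tilt 6.57 F [ 0.5  0.3 -0.8] w 0.0854 j1 0.69 j6 0.58
N 2 row x 0.0336 y 0.0056 z -0.0040 roll -0.0000 | total tool [ 0.0673  0.0112 -0.008 ] yaw deg 0.0
```

Emit:
arm_command --motion '[{"x": 0.004,"y": 0.005,"z": -0.002,"roll": 0,"fingers": 1},{"x": 0.006,"y": 0.004,"z": -0.002,"roll": 0,"fingers": 1},{"x": 0.009,"y": 0.002,"z": -0.002,"roll": 0,"fingers": 1},{"x": 0.01,"y": 0.001,"z": -0.002,"roll": 0,"fingers": 1},{"x": 0.008,"y": 0,"z": -0.001,"roll": 0,"fingers": 1}]'

```text
clock: 31.25
eef_pos: [0.424, 0.3351, 0.0808]
tool_rot: [-0.04, 0.664, 0.035, 0.746]
ft_force: [-0.2, 0.1, -0.6]
grip_width: 0.0853
```

```bash
python3 - <<'E'
from p import *
o,R,_=state();plan(.4283,.3352,.053)
snap('wrist','w18')
t=np.linspace(0,6.28,60)
ov('w18',[(np.c_[.4253+.03*np.cos(t),.3352+.03*np.sin(t),0*t+.082],(255,255,0))])
E
```

```text
t 31.25 pos [0.424  0.3351 0.0808] jaw yaw 96.00 tilt 6.63 F [-0.2  0.1 -0.6] w 0.0853 j1 0.71 j6 0.60
t 31.25 pos [0.424  0.3351 0.0808] jaw yaw 96.00 tilt 6.63 F [-0.2  0.1 -0.6] w 0.0853 j1 0.71 j6 0.60
N 1 row x 0.0281 y -0.0000 z 0.0011 roll -0.0000 | total tool [ 0.0281 -0.      0.0011] yaw deg 0.0
```

View pics/w18o.png

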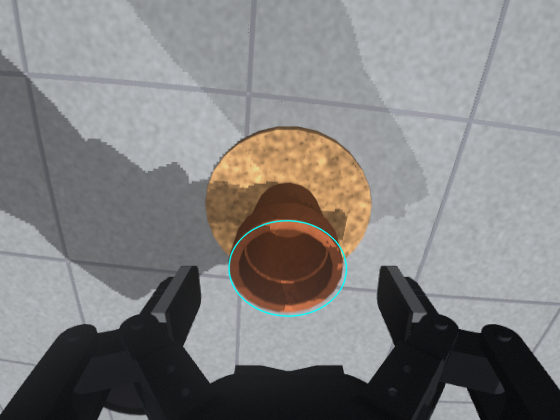

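Emit:
arm_command --motion '[{"x": 0.008,"y": 0,"z": 0.001,"roll": 0,"fingers": 1},{"x": 0.009,"y": 0,"z": 0,"roll": 0,"fingers": 1},{"x": 0.007,"y": 0,"z": 0,"roll": 0,"fingers": 1},{"x": 0.003,"y": 0,"z": 0,"roll": 0,"fingers": 1}]'

```text
clock: 31.63
eef_pos: [0.4279, 0.3348, 0.0505]
tool_rot: [-0.04, 0.664, 0.035, 0.745]
ft_force: [-0.6, -0.9, 0.4]
grip_width: 0.0851
```

```bash
python3 - <<'E'
from p import *
o,R,_=state();plan(.4283,.3352,.053)
E
```

```text
t 31.63 pos [0.4279 0.3348 0.0505] jaw yaw 96.04 tilt 6.58 F [-0.6 -0.9  0.4] w 0.0851 j1 0.71 j6 0.60
t 31.63 pos [0.4279 0.3348 0.0505] jaw yaw 96.04 tilt 6.58 F [-0.6 -0.9  0.4] w 0.0851 j1 0.71 j6 0.60
N 1 row x -0.0025 y 0.0003 z 0.0007 roll -0.0000 | total tool [-0.0025  0.0003  0.0007] yaw deg 0.0
```

Emit:
arm_command --motion '[{"x": 0,"y": 0,"z": 0,"roll": 0,"fingers": 0.75},{"x": 0,"y": 0,"z": 0,"roll": 0,"fingers": 0},{"x": 0,"y": 0,"z": 0,"roll": 0,"fingers": 0},{"x": 0,"y": 0,"z": 0,"roll": 0,"fingers": 0},{"x": 0,"y": 0,"z": 0,"roll": 0,"fingers": 0}]'

```text
clock: 32.05
eef_pos: [0.4284, 0.3346, 0.0503]
tool_rot: [-0.04, 0.664, 0.034, 0.745]
ft_force: [0.1, -0.1, -0.2]
grip_width: 0.0584
```

```bash
python3 - <<'E'
from p import *
o,R,_=state();print(repr(o['tool_rot']),repr(o['eef_pos']))
E
```

```text
t 32.05 pos [0.4284 0.3346 0.0503] jaw yaw 96.01 tilt 6.59 F [ 0.1 -0.1 -0.2] w 0.0584 j1 0.71 j6 0.60
array([-0.04005504,  0.66441364,  0.03447447,  0.74549421]) array([0.42838803, 0.3346263 , 0.05026889])
```

Emit:
arm_command --motion '[{"x": -0.005,"y": 0,"z": 0,"roll": 0,"fingers": 0},{"x": -0.015,"y": 0,"z": 0,"roll": 0,"fingers": 0},{"x": -0.025,"y": 0,"z": 0,"roll": 0,"fingers": 0},{"x": -0.025,"y": 0,"z": 0,"roll": 0,"fingers": 0},{"x": -0.015,"y": 0,"z": 0,"roll": 0,"fingers": 0},{"x": -0.005,"y": 0,"z": 0,"roll": 0,"fingers": 0}]'

```text
clock: 32.55
eef_pos: [0.4153, 0.3329, 0.1418]
tool_rot: [-0.042, 0.667, 0.033, 0.743]
ft_force: [0.5, 0.7, -0.7]
grip_width: 0.0582
```

```bash
python3 - <<'E'
from p import *
o,R,_=state();plan(.6475,.185,.14)
E
```

```text
t 32.55 pos [0.4153 0.3329 0.1418] jaw yaw 96.00 tilt 6.25 F [ 0.5  0.7 -0.7] w 0.0582 j1 0.72 j6 0.61
t 32.55 pos [0.4153 0.3329 0.1418] jaw yaw 96.00 tilt 6.25 F [ 0.5  0.7 -0.7] w 0.0582 j1 0.72 j6 0.61
N 8 row x 0.0035 y -0.0214 z 0.0267 roll -0.0000 | total tool [ 0.028  -0.1713  0.2137] yaw deg 0.0
```

Emit:
arm_command --motion '[{"x": 0.002,"y": -0.01,"z": 0.0125,"roll": 0,"fingers": 0},{"x": 0.0035,"y": -0.0214,"z": 0.0267,"roll": 0,"fingers": 0},{"x": 0.0035,"y": -0.0214,"z": 0.0267,"roll": 0,"fingers": 0},{"x": 0.0035,"y": -0.0214,"z": 0.0267,"roll": 0,"fingers": 0},{"x": 0.0035,"y": -0.0214,"z": 0.0267,"roll": 0,"fingers": 0},{"x": 0.0035,"y": -0.0214,"z": 0.0267,"roll": 0,"fingers": 0},{"x": 0.0035,"y": -0.0214,"z": 0.0267,"roll": 0,"fingers": 0},{"x": 0.003,"y": -0.015,"z": 0.018,"roll": 0,"fingers": 0},{"x": 0.002,"y": -0.008,"z": 0.01,"roll": 0,"fingers": 0},{"x": 0.001,"y": -0.003,"z": 0.004,"roll": 0,"fingers": 0}]'

```text
clock: 33.38
eef_pos: [0.6463, 0.1875, 0.1374]
tool_rot: [-0.043, 0.666, 0.037, 0.744]
ft_force: [0.5, -0.6, -1.3]
grip_width: 0.0586
```

```bash
cat >> p.py <<'E'
RD=dict(pg=np.array([0.4284,0.3346,0.0503]),qg=[-0.04005504,0.66441364,0.03447447,0.74549421],foot=(.4253,.335,.012,0),tx=.645,ty=.185,tyaw=0,mod=1)
E
python3 - <<'E'
from p import *
o,R,_=state();pot(**RD);plan(.6481,.1846,.06)
snap('wrist','w19')
t=np.linspace(0,6.28,60)
ov('w19',[(np.c_[.645+.056*np.cos(t),.185+.056*np.sin(t),0*t+.012],(0,255,0))])
E
```

```text
t 33.38 pos [0.6463 0.1875 0.1374] jaw yaw 96.47 tilt 6.30 F [ 0.5 -0.6 -1.3] w 0.0586 j1 0.30 j6 0.18
pot foot [0.643  0.1878 0.0991] lean deg [0.29 0.08] jaw-dir lean -0.80 yaw err -0.46 roll 0.0079 shift tool [ 0.0002 -0.003   0.0016]
t 33.38 pos [0.6463 0.1875 0.1374] jaw yaw 96.47 tilt 6.30 F [ 0.5 -0.6 -1.3] w 0.0586 j1 0.30 j6 0.18
N 3 row x 0.0257 y -0.0006 z -0.0023 roll -0.0000 | total tool [ 0.0771 -0.0019 -0.007 ] yaw deg 0.0
```

View pics/w19o.png

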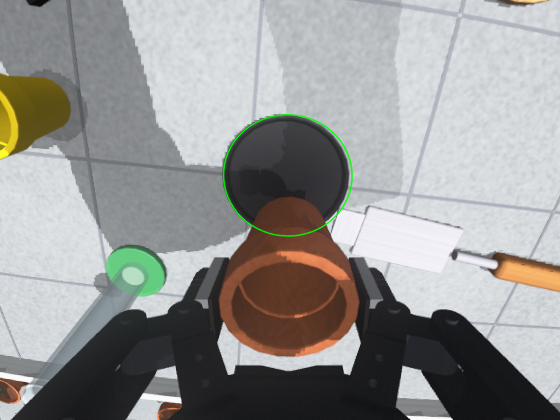

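Emit:
arm_command --motion '[{"x": 0.008,"y": -0.001,"z": -0.001,"roll": 0,"fingers": 0},{"x": 0.013,"y": -0.001,"z": -0.001,"roll": 0,"fingers": 0},{"x": 0.014,"y": -0.0005,"z": -0.001,"roll": 0,"fingers": 0},{"x": 0.014,"y": 0,"z": -0.001,"roll": 0,"fingers": 0},{"x": 0.012,"y": 0,"z": -0.001,"roll": 0,"fingers": 0},{"x": 0.008,"y": 0,"z": 0,"roll": 0,"fingers": 0},{"x": 0.005,"y": 0,"z": 0,"roll": 0,"fingers": 0}]'

```text
clock: 34.02
eef_pos: [0.6425, 0.189, 0.0575]
tool_rot: [-0.045, 0.668, 0.04, 0.742]
ft_force: [-0.6, -0.9, -0.6]
grip_width: 0.0584
```

```bash
python3 - <<'E'
from p import *
o,R,_=state();pot(**RD)
snap('wrist','w20')
t=np.linspace(0,6.28,60)
ov('w20',[(np.c_[.645+.056*np.cos(t),.185+.056*np.sin(t),0*t+.012],(0,255,0))])
E
```

```text
t 34.02 pos [0.6425 0.189  0.0575] jaw yaw 96.90 tilt 6.01 F [-0.6 -0.9 -0.6] w 0.0584 j1 0.30 j6 0.18
pot foot [0.639  0.1893 0.0192] lean deg [0.58 0.06] jaw-dir lean -0.80 yaw err 0.12 roll -0.0020 shift tool [ 0.0006 -0.005   0.0054]
```

View pics/w20o.png

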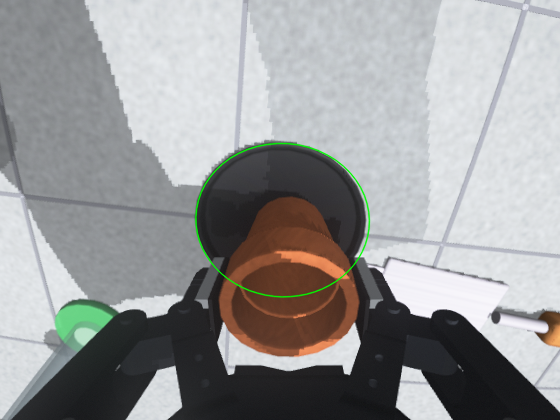

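```bash
python3 - <<'E'
from p import *
im=cv2.imread('pics/w20.png');cv2.imwrite('pics/w20c.png',cv2.resize(im[125:305,180:390],None,fx=3.5,fy=3.3,interpolation=cv2.INTER_CUBIC))
E
```

```text
(no output)
```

View pics/w20c.png

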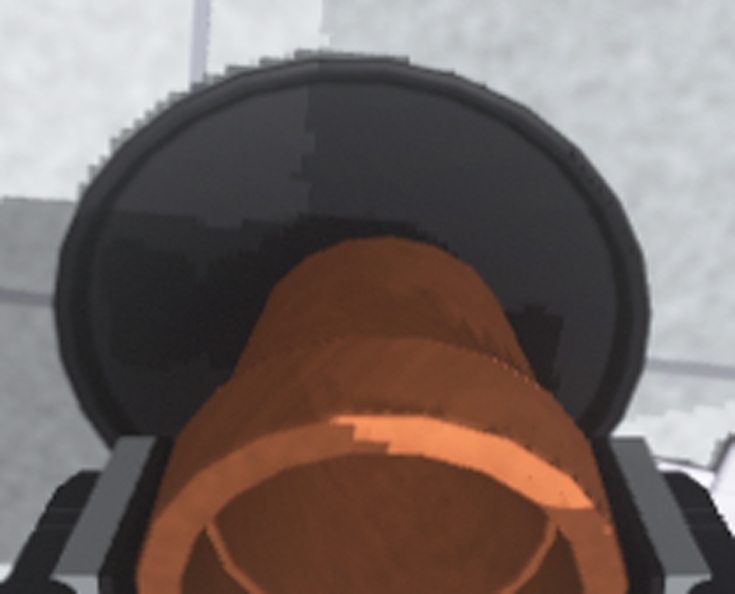

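```bash
python3 - <<'E'
from p import *
c=load('w20');f=lambda x,y:(180+(x+.5)/3.5-.5,125+(y+.5)/3.3-.5)
o,R,_=state()
zt=R[:,2].copy();zt[2]=0;zt/=np.linalg.norm(zt)
far=at(c,*f(352,60),.012);L=at(c,*f(55,310),.012);Rr=at(c,*f(650,310),.012)
foot=at(c,*f(388,236),.0192)
print('sauc ctr by far',far+.056*zt,'LR',(L+Rr)/2,np.linalg.norm(L-Rr),'foot ctr',foot+.022*zt)
E
```

```text
t 34.07 pos [0.6418 0.1889 0.0564] jaw yaw 96.91 tilt 5.89 F [-0.1  0.3 -2.8] w 0.0587 j1 0.30 j6 0.18
sauc ctr by far [0.64500635 0.18466926 0.012     ] LR [0.63795564 0.18295971 0.012     ] 0.10882969463445614 foot ctr [0.64046102 0.19011767 0.0192    ]
```

Emit:
arm_command --motion '[{"x": 0.002,"y": -0.0025,"z": 0.0015,"roll": 0,"fingers": 0},{"x": 0.002,"y": -0.002,"z": 0.0012,"roll": 0,"fingers": 0},{"x": 0.002,"y": -0.0007,"z": 0.0005,"roll": 0,"fingers": 0}]'

```text
clock: 34.32
eef_pos: [0.6459, 0.1853, 0.0513]
tool_rot: [-0.046, 0.668, 0.041, 0.741]
ft_force: [0.1, -0.7, -1.2]
grip_width: 0.0585
```

```bash
python3 - <<'E'
from p import *
o,R,_=state();pot(**RD);snap('top','t20');snap('scene','s20')
im=cv2.imread('pics/t20.png');a=cv2.resize(im[140:200,200:260],(400,400),interpolation=cv2.INTER_CUBIC)
im=cv2.imread('pics/s20.png');b=cv2.resize(im[205:260,315:375],(400,367),interpolation=cv2.INTER_CUBIC)
b=cv2.copyMakeBorder(b,0,33,0,0,cv2.BORDER_CONSTANT);cv2.imwrite('pics/c20.png',np.hstack([a,b]))
E
```

```text
t 34.32 pos [0.6459 0.1853 0.0513] jaw yaw 97.05 tilt 5.93 F [ 0.1 -0.7 -1.2] w 0.0585 j1 0.29 j6 0.17
pot foot [0.6424 0.1856 0.013 ] lean deg [0.65 0.07] jaw-dir lean -0.80 yaw err -0.04 roll 0.0006 shift tool [ 0.0003 -0.001   0.0025]
```

View pics/c20.png

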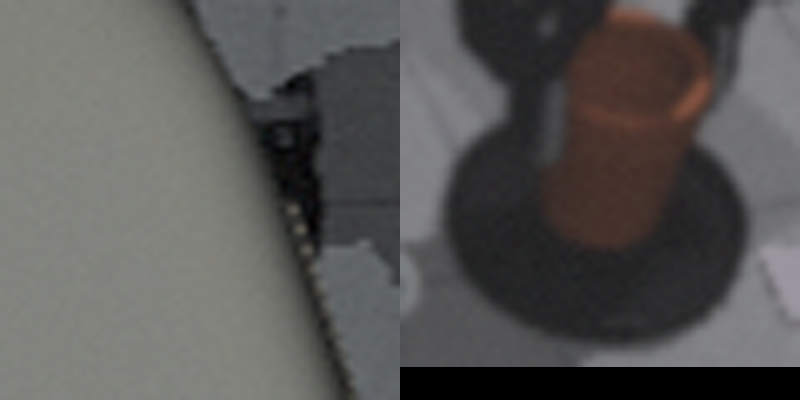

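```bash
python3 - <<'E'
from p import *
c=load('s20');t=np.linspace(0,6.283,200)
def ex(x,y,r,z):
    P=proj(c,np.c_[x+r*np.cos(t),y+r*np.sin(t),0*t+z]);P=(P-[315,205]+.5)*(400/60)-.5
    return 'L %.0f R %.0f T %.0f B %.0f'%(P[:,0].min()+400,P[:,0].max()+400,P[:,1].min(),P[:,1].max())
print('saucer',ex(.645,.185,.056,.012))
for d in [(0,0),(-.0025,0),(.0025,0),(.005,0),(0,.004)]: print(d,'foot',ex(.6424+d[0],.1856+d[1],.022,.013))
E
```

```text
saucer L 442 R 752 T 101 B 326
(0, 0) foot L 535 R 657 T 159 B 247
(-0.0025, 0) foot L 532 R 654 T 154 B 242
(0.0025, 0) foot L 538 R 660 T 164 B 252
(0.005, 0) foot L 540 R 662 T 168 B 257
(0, 0.004) foot L 545 R 667 T 157 B 245
```

Emit:
arm_command --motion '[{"x": 0.0015,"y": -0.0012,"z": 0.0014,"roll": 0,"fingers": 0},{"x": 0.002,"y": -0.001,"z": 0.001,"roll": 0,"fingers": 0},{"x": 0.0015,"y": 0,"z": 0.0004,"roll": 0,"fingers": 0}]'

```text
clock: 34.67
eef_pos: [0.651, 0.1832, 0.048]
tool_rot: [-0.046, 0.667, 0.041, 0.742]
ft_force: [0.0, 0.5, -0.3]
grip_width: 0.0585
```

```bash
python3 - <<'E'
from p import *
o,R,_=state();pot(**RD)
E
```

```text
t 34.67 pos [0.651  0.1832 0.048 ] jaw yaw 97.00 tilt 6.09 F [ 0.   0.5 -0.3] w 0.0585 j1 0.29 j6 0.16
pot foot [0.6475 0.1835 0.0097] lean deg [0.5  0.01] jaw-dir lean -0.80 yaw err 0.01 roll -0.0002 shift tool [-0.0003  0.0018 -0.0023]
```

Emit:
arm_command --motion '[{"x": 0.0015,"y": 0.0003,"z": -0.001,"roll": 0,"fingers": 0},{"x": 0.0015,"y": 0,"z": -0.0005,"roll": 0,"fingers": 0},{"x": 0.001,"y": 0,"z": 0,"roll": 0,"fingers": 0}]'

```text
clock: 34.92
eef_pos: [0.6505, 0.1831, 0.0438]
tool_rot: [-0.045, 0.667, 0.041, 0.743]
ft_force: [0.4, -0.7, -1.1]
grip_width: 0.0588
```

```bash
python3 - <<'E'
from p import *
o,R,_=state();pot(**RD)
E
```

```text
t 34.92 pos [0.6505 0.1831 0.0438] jaw yaw 96.96 tilt 6.14 F [ 0.4 -0.7 -1.1] w 0.0588 j1 0.29 j6 0.16
pot foot [0.6471 0.1834 0.0055] lean deg [ 0.45 -0.  ] jaw-dir lean -0.80 yaw err 0.05 roll -0.0009 shift tool [-0.0002  0.0018 -0.0019]
```

Emit:
arm_command --motion '[{"x": 0.001,"y": 0,"z": 0,"roll": 0,"fingers": 0},{"x": 0.0008,"y": 0,"z": 0,"roll": 0,"fingers": 0}]'

```text
clock: 35.08
eef_pos: [0.6512, 0.1832, 0.0437]
tool_rot: [-0.045, 0.666, 0.041, 0.743]
ft_force: [-1.3, -0.8, 3.2]
grip_width: 0.0586
```

```bash
python3 - <<'E'
from p import *
o,R,_=state()
E
```

```text
t 35.08 pos [0.6512 0.1832 0.0437] jaw yaw 96.96 tilt 6.24 F [-1.3 -0.8  3.2] w 0.0586 j1 0.29 j6 0.16
```

Contact is 3 N. I open slowly and rise.

Emit:
arm_command --motion '[{"x": 0.0005,"y": 0,"z": 0,"roll": 0,"fingers": 0.7},{"x": 0,"y": 0,"z": 0,"roll": 0,"fingers": 0.75},{"x": 0,"y": 0,"z": 0,"roll": 0,"fingers": 0.9},{"x": 0,"y": 0,"z": 0,"roll": 0,"fingers": 1},{"x": 0,"y": 0,"z": 0,"roll": 0,"fingers": 1},{"x": -0.01,"y": 0,"z": 0,"roll": 0,"fingers": 1},{"x": -0.02,"y": 0,"z": 0,"roll": 0,"fingers": 1},{"x": -0.03,"y": 0,"z": 0,"roll": 0,"fingers": 1},{"x": -0.03,"y": 0,"z": 0,"roll": 0,"fingers": 1},{"x": -0.02,"y": 0,"z": 0,"roll": 0,"fingers": 1},{"x": -0.01,"y": 0,"z": 0,"roll": 0,"fingers": 1}]'

```text
clock: 36.0
eef_pos: [0.6346, 0.1825, 0.1646]
tool_rot: [-0.046, 0.67, 0.04, 0.74]
ft_force: [-0.1, -0.4, -0.1]
grip_width: 0.0851
```

```bash
python3 - <<'E'
from p import *
o,R,_=state();plan(.40,.15,.22)
E
```

```text
t 36.00 pos [0.6346 0.1825 0.1646] jaw yaw 96.98 tilt 5.72 F [-0.1 -0.4 -0.1] w 0.0851 j1 0.29 j6 0.17
t 36.00 pos [0.6346 0.1825 0.1646] jaw yaw 96.98 tilt 5.72 F [-0.1 -0.4 -0.1] w 0.0851 j1 0.29 j6 0.17
N 7 row x -0.0112 y -0.0006 z -0.0329 roll -0.0000 | total tool [-0.0785 -0.0045 -0.2302] yaw deg 0.0
```

Emit:
arm_command --motion '[{"x": -0.011,"y": 0,"z": -0.018,"roll": 0,"fingers": 1},{"x": -0.011,"y": 0,"z": -0.032,"roll": 0,"fingers": 1},{"x": -0.011,"y": 0,"z": -0.032,"roll": 0,"fingers": 1},{"x": -0.011,"y": 0,"z": -0.032,"roll": 0,"fingers": 1},{"x": -0.011,"y": 0,"z": -0.032,"roll": 0,"fingers": 1},{"x": -0.01,"y": 0,"z": -0.032,"roll": 0,"fingers": 1},{"x": -0.008,"y": 0,"z": -0.025,"roll": 0,"fingers": 1},{"x": -0.003,"y": 0,"z": -0.012,"roll": 0,"fingers": 1}]'

```text
clock: 36.67
eef_pos: [0.4104, 0.156, 0.2291]
tool_rot: [-0.043, 0.663, 0.041, 0.747]
ft_force: [1.0, -0.1, 0.5]
grip_width: 0.0856
```

```bash
python3 - <<'E'
from p import *
o,R,_=state()
snap('top','t21');snap('scene','s21')
im=cv2.imread('pics/t21.png')
def crop(u,v,w=30): return cv2.resize(im[v-w:v+w,u-w:u+w],(400,400),interpolation=cv2.INTER_CUBIC)
cv2.imwrite('pics/t21c.png',np.hstack([crop(230,170),crop(178,245)]))
E
```

```text
t 36.67 pos [0.4104 0.156  0.2291] jaw yaw 96.86 tilt 6.80 F [ 1.  -0.1  0.5] w 0.0856 j1 0.39 j6 0.27
```

View pics/t21c.png

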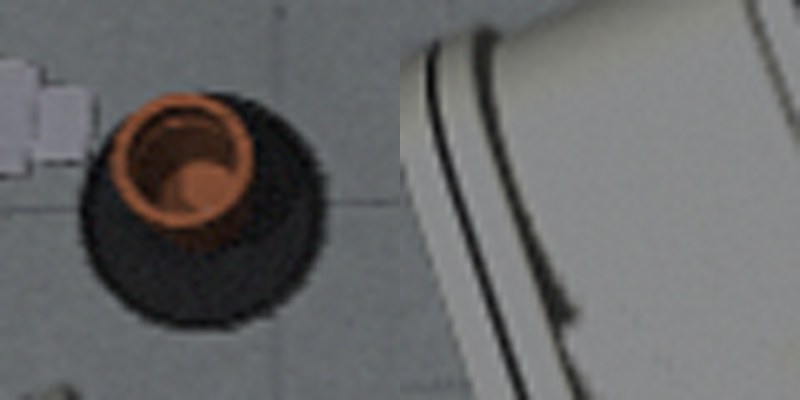

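View pics/t21.png

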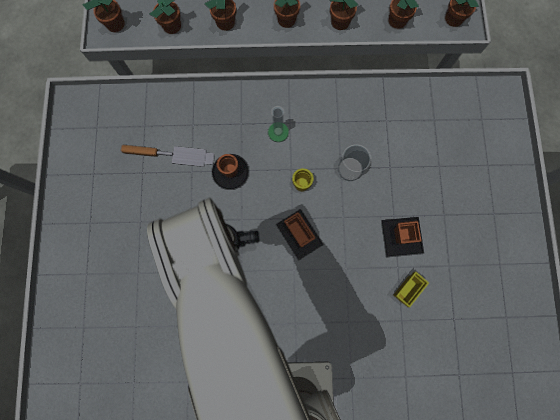

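View pics/s21.png

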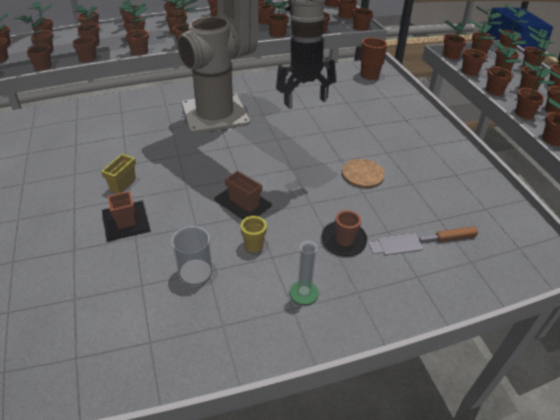

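```bash
python3 - <<'E'
from m import *
c=load('t21')
e=lambda x,y:((x+.5)/(20/3)-.5+200,(y+.5)/(20/3)-.5+140)
for p in [(183,95),(183,228),(112,161),(254,161),(183,161.5)]: print(at(c,*e(*p),.076).round(4))
for p in [(80,211),(327,211),(203,91),(203,330)]: print('s',at(c,*e(*p),.012).round(4))
im=cv2.imread('pics/s21.png')
def cr(u,v,w=28): return cv2.resize(im[v-w:v+w,u-w:u+w],(560,560),interpolation=cv2.INTER_CUBIC)
for n,u,v in [('a',126,212),('b',243,192),('r',345,232)]: cv2.imwrite('pics/s21%s.png'%n,cr(u,v))
E
```

```text
[0.6774 0.1854 0.076 ]
[0.6185 0.1851 0.076 ]
[0.6488 0.2155 0.076 ]
[0.6473 0.1551 0.076 ]
[0.6478 0.1852 0.076 ]
s [0.646  0.2403 0.012 ]
s [0.6434 0.1295 0.012 ]
s [0.7011 0.1853 0.012 ]
s [0.5898 0.1849 0.012 ]
```

View pics/s21a.png

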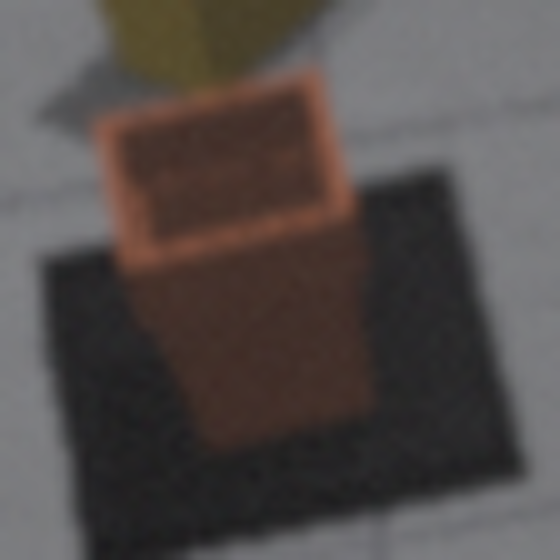

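View pics/s21b.png

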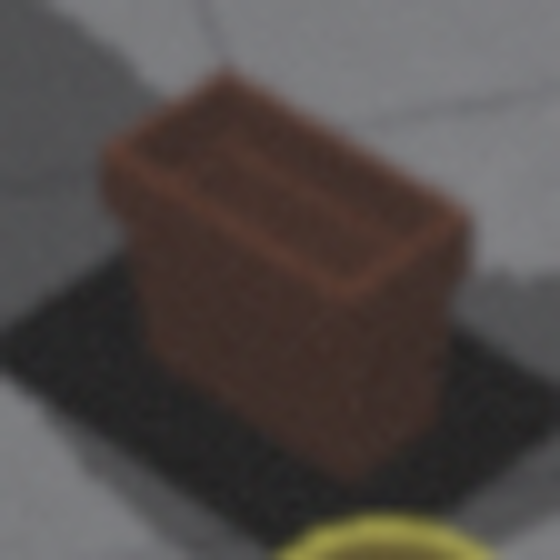

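View pics/s21r.png

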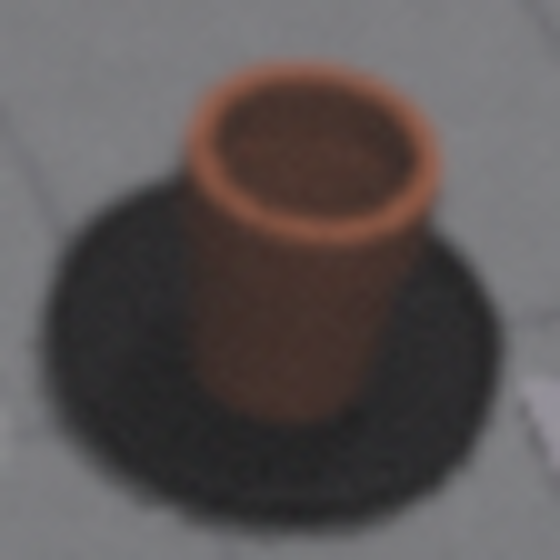

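```bash
python3 - <<'E'
from m import *
c=load('s21')
def mp(u,v): return lambda P:[((x+.5)/10-.5+u-28,(y+.5)/10-.5+v-28) for x,y in P]
a=mp(126,212);b=mp(243,192);r=mp(345,232)
print('s_sq',*rect(c,a([(85,560),(523,478),(447,168),(42,258)]),.012,.108,.108))
print('p_sq lip',*rect(c,a([(97,122),(125,270),(357,210),(318,70)]),.076,.056,.056))
F=np.array([at(c,*p,.006) for p in a([(210,452),(374,408)])]);print('foot edge',F.round(4),'ctr',F.mean(0)-.021*np.array([.9976,.07,0]))
print('p_obl lip',*rect(c,b([(102,155),(345,295),(472,212),(228,68)]),.076,.086,.046))
F=np.array([at(c,*p,.006) for p in b([(155,360),(348,478),(438,420)])]);print('obl foot corners',F.round(4))
# foot: corners order left, front, right ; centre = mid of left & right opposite corners
print('ctr',((F[0]+F[2])/2).round(4))
def circ(P,z):
    W=np.array([at(c,*p,z)[:2] for p in P]);A=np.c_[2*W,np.ones(len(W))];s=np.linalg.lstsq(A,(W**2).sum(1),rcond=None)[0];return s[:2].round(4),np.sqrt(s[2]+s[:2]@s[:2]).round(4)
print('rd lip',circ(r([(188,140),(440,165),(300,60),(320,240),(230,90),(405,90),(230,205),(410,210)]),.076))
print('rd sauc',circ(r([(47,345),(500,345),(120,480),(440,470),(80,250),(470,265),(280,522)]),.010))
E
```

```text
s_sq [  0.4436  -0.316  -87.7624] res mm 6.1 sides [0.106 0.118 0.105 0.112]
p_sq lip [ 0.4428 -0.3155  5.0535] res mm 0.9 sides [0.056 0.056 0.054 0.055]
foot edge [[ 0.4653 -0.3345  0.006 ]
 [ 0.461  -0.2935  0.006 ]] ctr [ 0.44218198 -0.31546161  0.006     ]
p_obl lip [ 4.57500e-01 -1.45000e-02  3.22416e+01] res mm 3.1 sides [0.081 0.044 0.084 0.046]
obl foot corners [[ 0.4365 -0.0458  0.006 ]
 [ 0.4933 -0.0092  0.006 ]
 [ 0.4787  0.0185  0.006 ]]
ctr [ 0.4576 -0.0137  0.006 ]
rd lip (array([0.6503, 0.1849]), np.float64(0.0289))
rd sauc (array([0.6499, 0.1826]), np.float64(0.0558))
```

```bash
python3 - <<'E'
from h import *
print(job_done(), get_obs()['clock'])
E
```

```text
the job is handed in; nothing more can be done
the job is handed in; nothing more can be done
```

I moved the round pot to the mat, the oblong and square pots to their own saucers, and then the round pot from the mat to the round saucer. I handed the job in at about 37 s. The reported "nothing more can be done" came from handing in; no verdict was given.

Last checks, from the top and scene views, with the arm clear of everything:

| Pot | Offset from saucer centre | Turn error |
|---|---|---|
| Round | about 3 mm | does not matter |
| Square | about 4.5 mm | about 1° |
| Oblong | about 5 mm, along its length | 0.5 to 1° |

- **Centring:** I judged these offsets near enough to the middle and did not nudge the pots again. The cameras disagreed with each other by 2 to 5 mm on the saucer positions.
- **State at the end:** All three pots are upright. The scene view shows the mat empty. The beaker, cylinder, trowel and both yellow look-alikes look unmoved; I judged that by eye.
- **Set-downs:** Contact force at each placing was between 3 and 11 N.
- **Tool tilt:** The tool drifted to a tilt of about 6° over the run, which the moves could not correct. Because of it, the square pot was set down leaning by an estimated 3° to 4°, and it settled flat as the fingers opened.

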